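Put the portion tub in the cold box behind its stayed lid

TASK

Put the lidded portion tub away in the white cold box: raise the box's lid and lock its folding stay by drawing the knee past straight onto its stop, so that the lid is propped up with no hand on the box. Then stand the tub upright on the box's floor, clear of the stay, without dropping it. Last, break the stay's knee back and let the lid down gently, without slamming it or forcing it against the locked stay, until it is fully shut; do not disturb the bowl, jar and scoop.

Things in the scene. Friction and masses are not known exactly. Their poses are not given: they have to be found in the camera images.
- box: White insulated cold box, fixed to the bench (z = 0), 190 (x, front to back) x 330 (y) x 105 mm high without the lid; walls 18 mm, inside 154 x 294 mm and 87 mm deep. Origin under its centre, z up; -x is its front (robot's side), with the lid's handle; the hinge is at its back (+x). Turned up to 0.22 rad about z.
- floor (a point): Middle of the box's inner floor, 18 mm above the bench; axes as the box's.
- hinge (a point): Middle of the lid's hinge line (along the box's y), 95 mm behind (+x) the box's centre, 107 mm above the bench; axes as the box's. The lid is a slab 192 mm (from hinge to front edge) x 336 x 22 mm, about 0.7 kg; 4 to 6 N at the handle raise it.
- handle (a point): Middle of the lid's handle: a round steel bar 12 mm thick, 120 mm long along the box's y, an arm at each end; bar centre 46 mm clear of the lid's front edge. With the lid at angle q it lies 238*cos(q) - 11*sin(q) mm in front of (-x) and 238*sin(q) + 11*cos(q) mm above the hinge line: 118 mm above the bench when shut, about 340 mm when up.
- lid (a joint): Opening of the lid (rad): 0 shut; 1.36 when the stay, pulled straight, stops it (the pull then rises sharply); 1.35 when locked. The hinge is stiff (0.32 N m): let go above 1.25 the lid stands where it is; let go below about 1.0 it falls shut with a slam.
- stay_foot (a point): Lower pivot of the folding stay, inside the box's right-hand (-y) wall: at x = -40, y = -115, z = 67 mm in the box's frame. The stay is two flat steel links, 91 mm between pivots, 18 mm wide, together 11 mm thick: foot to knee, knee to lid. It folds in the upright plane at the box's y = -115 mm; lid shut, it lies folded in the box, out of sight.
- stay_top (a point): Upper pivot of the stay, on the lid's underside: 120 mm from the hinge line and 15 mm below the lid. With the lid up, the upper link and the lid rise behind (+x) the knee, so a hand that takes the knee from above must lean, its wrist towards the box's front, by about 30 degrees.
- knee_boss (a point): Knee of the stay: centre of a round steel boss 26 mm across, 24 mm long along the box's y (pinch its two end faces). It runs on a circle of 91 mm radius about the foot. Stay straight: lower link 1.02 rad above level, leaning back (+x), knee 144 mm above the bench. On the stop: lower link at 1.12 rad, knee 10 mm further up and to the front.
- knee (a joint): Angle of the knee (rad): 0 folded (lid shut), 2.82 straight, 3.03 on the locking stop past straight; locked is above 2.90. Draw it up and to the front to lock, push it back and down to break; a few N do it. Lower link 0.2 rad short of straight: knee about 2.4, safely broken, lid at about 1.32 and still standing.
- tub_centre (a point): Centre of the portion tub (32 mm above its underside): grey plastic with a press-on lid, a block 104 (its x) x 58 (its y) x 64 mm high, about 0.35 kg, standing on the bench to the left or right of the box.
- bowl: Bystander: round steel bowl, 124 mm across and 50 mm high, on the other side of the box from the tub; origin under its centre.
- jar: Bystander: white jar with a steel cap, 84 mm across and 110 mm high, beyond the box; origin under its centre.
- scoop: Bystander: aluminium feed scoop, blade 110 x 75 x 45 mm with a 110 mm handle along its -x, lying beyond the box; origin under the middle of its blade.
Not all that is in view belongs to the job. What is shaped like the part that bears tub_centre but orange or purple is not meant.

How it is judged:
By the outcome, as a careful person would: the job done as asked, in the order asked, and still so for the second after the job is handed in, with the robot touching nothing.
It also fails if it takes over 72 s, if anything falls off the work surface, if the arm or the gripper's body presses on something with over 40 N, if the wrist force passes 120 N, or if a joint passes its speed limit or range.

ROBOT

A 6-joint arm with a two-finger parallel gripper is mounted at the origin on the work surface. World frame = base frame: x ahead of the robot, y to its left, z up, the work surface at z = 0. Lengths are in m, angles in degrees, forces in N, time in s.
With the tool pointing down it reaches from about 0.25 to 0.725 m from the base axis. Payload 9.7 kg.
Tool frame: the origin (TCP) lies midway between the tips of the shut fingers; the grasp point (between the pads) lies 19 mm behind it (bot.grasp_offset is the distance from the TCP to the grasp point, in m); z points along the fingers, x is the direction in which the jaws open and shut, and the axes are right-handed (so a half turn about z gives the same grasp; the last joint's range is limited). The gripper opens to 85 mm and grips with 20 to 120 N. Pads are 22 mm wide; open, the fingers measure 114 mm over their backs; the gripper's body (76 mm by 85 mm) begins 54 mm behind the grasp point. The pads swing forward as they close: fully open they stand 13 mm farther back than shut.
Start: joints at [-72.365, 4.979, 10.078, 95.1, 0, 90], TCP at [0.167, -0.524, 0.192] pointing down, gripper open.
Joint ranges: [-179.16, 179.16], [-48.56, 103.87], [-65.8, 70.77], [-126.05, 130.52], [-82.76, 87.17], [-180, 180]. Speed limits (degrees/s): [127.2, 127.2, 147.25, 180, 180, 180].

INTERFACE

Orientations are given as [roll, pitch, yaw] about the fixed x, y, z axes, in that order (R = Rz(yaw) Ry(pitch) Rx(roll)).
In Python, from workcell import bot gives the robot as it stands.
- The arm moves only by the tool send_rows, never from a script. Its argument "targets" is a list of rows, each a list of 5 numbers: the closure, from 0 (fully open) to 1 (shut), then the shift along the world's x, y, z in mm, then the turn about the world's z in degrees. A call has 1 to 10 rows; each row is the pose to reach, as a shift and turn from the pose commanded when the call began; what a row does not reach only later rows make up. A row lasts 1/8 s, in which the tool goes at most 62.5 mm and 10.7 degrees, less where a joint would pass 70% of its speed; a pose out of reach is approached as far as the arm can. A call with a gripper value outside its range is refused whole. The fingers move at their own pace and stop on an object; "squeeze" is the grip in N (left out, the last holds). Time passes only in rows, so rows that repeat a pose let the fingers close. It gives the time, the measured TCP pose, the force and the opening at its end, in the units of the state.
- bot.get_obs(): the state, without advancing time (a new reading comes with each control period).
- bot.camera(name): name is "side" or "top" or "wrist"; returns a dict with "pixels" (400x640x3 uint8, red, green, blue), "intrinsics" (3x3 intrinsics, pixels), "view" (4x4, takes a point from world to camera coordinates); the wrist camera has in their place "mount" (4x4, takes a point from camera to tool coordinates, whose origin is the TCP and whose axes are the tool frame's). Camera axes: x right, y down, z forward; pixel columns grow to the right and rows downward; lengths in m; the calibration is good to about 2 mm. A picture is of the moment at which its call begins: read the wrist's pose just before it. There is no depth.
- bot.job_done(): hands the job in, once; it reports no verdict.
The state is a dict: "time": time; "q": joint angles; "qd": joint speeds; "joint_efforts": joint torques, N m; "ee_pos": TCP position; "tcp_rot": TCP orientation; "wrist_force": force on the tool from outside, world axes, zero at the start; "torque": the same for the moment, N m; "opening": finger opening in m.
Only numpy, scipy, OpenCV 4.12 (cv2) and the standard library are available. Lean on these libraries where they do the work, as an engineer would, in place of code of your own. Each camera call takes 0.05 s, during which the arm holds its last target.

## Working session

There is one attempt and no reset: what is moved stays moved. The work goes in short steps, Python scripts to look and compute and a tool call to move; the robot and the scene stay as the last step left them, time stands still between calls to the robot, and variables do not carry over. Pictures are saved under pics/ and viewed, and the job is handed in when it is done.

Besides the shell and the picture viewer there is one more tool, called after ">>>" as name([rows], argument=value, ...), one row to a line, values as JSON. send_rows: Moves the arm, as the interface text tells. Its arguments: {"type":"object","properties":{"targets":{"type":"array","items":{"type":"array","items":{"type":"number"}}},"squeeze":{"type":"number"}},"required":["targets"]}

```bash
ls; mkdir -p pics
python3 - <<'E'
from workcell import bot
import cv2,json
print(bot.get_obs())
for n in ("side","top"):
    c=bot.camera(n); cv2.imwrite(f"pics/{n}0.png",c["pixels"][:,:,::-1]); print(n,c["intrinsics"].tolist(),c["view"].tolist())
c=bot.camera("wrist"); print(c["mount"].tolist(), c["intrinsics"].tolist());cv2.imwrite("pics/wrist0.png",c["pixels"][:,:,::-1])
print(bot.grasp_offset,[a for a in dir(bot) if a[0]!='_'])
E
```

```text
pics
{'time': 0.0, 'q': array([-7.23639083e+01,  5.00991777e+00,  1.00329344e+01,  9.50992369e+01,
       -2.28870591e-03,  9.00015431e+01]), 'qd': array([ 0.01771209,  0.02674459,  0.0562629 , -0.04119   ,  0.03099019,
       -0.00131498]), 'joint_efforts': array([-2.36233054e-04, -5.20396936e+01,  4.64796424e+01,  1.68113282e-02,
        5.77559240e-05,  6.45220197e-06]), 'ee_pos': array([ 0.1665334 , -0.52387746,  0.19118084]), 'tcp_rot': array([ 1.79997709e+02,  7.62202073e-02, -7.23654514e+01]), 'wrist_force': array([-0.80578503, -0.12389726,  0.26211577]), 'torque': array([0.06946357, 0.00372032, 0.03257932]), 'opening': 0.08543107394301062}
side [[435.52154071372274, 0.0, 321.92373576155416], [0.0, 435.52154071372274, 201.0114128817873], [0.0, 0.0, 1.0]] [[-0.8529260747844041, -0.5217400993261675, -0.017446481249525074, 0.5223227423133955], [-0.376915638153102, 0.6386056180669474, -0.6709079417393805, 0.23468408731706147], [0.3611809971032653, -0.5656590256757628, -0.7413353856406949, 1.1426177902465884], [0.0, 0.0, 0.0, 1.0]]
top [[423.83818266777007, 0.0, 320.91762446477753], [0.0, 423.83818266777007, 198.65204048048435], [0.0, 0.0, 1.0]] [[0.022507759207435456, -0.9997069863884755, -0.008907420588053928, 0.06628529133361866], [-0.9956098275218559, -0.021604048822683172, -0.0910732475338818, 0.579340590976435], [0.09085412548344016, 0.010918170201068786, -0.9958043590194309, 1.331281984955419], [0.0, 0.0, 0.0, 1.0]]
[[0.9999992758410365, 0.0009987131948092712, 0.0006714829528774706, 2.772405173490089e-05], [-0.0011446848495405813, 0.9615768818463207, 0.2745334041520296, -0.0702590658275577], [-0.0003715023508984112, -0.2745339739825672, 0.9615773287236661, -0.18089354631675525], [0.0, 0.0, 0.0, 1.0]] [[309.81056489909207, 0.0, 320.95305530425503], [0.0, 309.81056489909207, 202.3113342363501], [0.0, 0.0, 1.0]]
0.0187 ['PlanningError', 'camera', 'get_obs', 'grasp_offset', 'job_done']
```

View pics/side0.png

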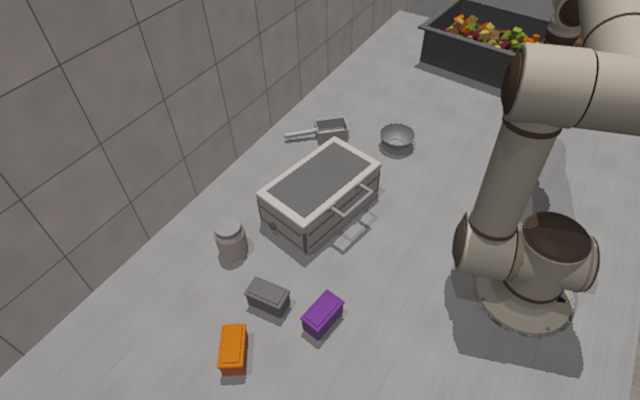

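View pics/top0.png

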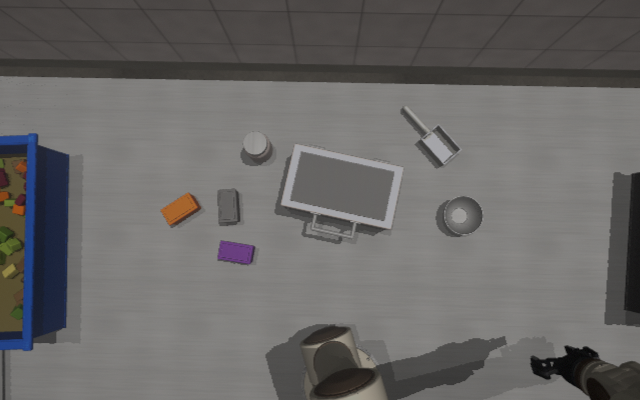

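The top view shows three block candidates: grey at (228,207), orange at (180,209) and purple at (236,252). The grey one fits the description, and the bowl at (462,216) is on the other side of the box. Next I'll measure and take enlarged crops.

```bash
cat > h.py <<'E'
import numpy as np, cv2
def ray(c,px):
    V=np.array(c["view"]);K=np.array(c["intrinsics"]);R=V[:3,:3];t=V[:3,3]
    o=-R.T@t; d=R.T@np.linalg.solve(K,np.array([px[0],px[1],1.])); return o,d
def onz(c,px,z):
    o,d=ray(c,px); return o+d*(z-o[2])/d[2]
def proj(c,p):
    V=np.array(c["view"]);K=np.array(c["intrinsics"]);q=V[:3,:3]@np.asarray(p)+V[:3,3]; u=K@q; return u[:2]/u[2]
def two(c1,p1,c2,p2):
    o1,d1=ray(c1,p1);o2,d2=ray(c2,p2)
    A=np.stack([d1,-d2],1);s=np.linalg.lstsq(A,o2-o1,rcond=None)[0]
    a=o1+d1*s[0];b=o2+d2*s[1];return (a+b)/2,np.linalg.norm(a-b)
E
python3 - <<'E'
from workcell import bot
from h import *
c=bot.camera("top");im=c["pixels"][:,:,::-1].copy()
cr=cv2.resize(im[110:270,150:500],None,fx=2.28,fy=2.28,interpolation=cv2.INTER_CUBIC);cv2.imwrite("pics/topcrop.png",cr)
s=bot.camera("side");i2=s["pixels"][:,:,::-1].copy()
cv2.imwrite("pics/sidecrop.png",cv2.resize(i2[110:390,190:430],None,fx=2.1,fy=2.1,interpolation=cv2.INTER_CUBIC))
g=cv2.cvtColor(im,cv2.COLOR_BGR2GRAY)
print(g[175:182,345:348].mean(),g[207,228],g[150:156,290:300])
# dark panel of lid
def comp(mask,seed):
    n,l,st,ce=cv2.connectedComponentsWithStats(mask.astype(np.uint8))
    return (l==l[seed[1],seed[0]])
for name,seed,tol in(("panel",(345,187),12),("tubtop",(228,207),12)):
    v=int(g[seed[1],seed[0]]);m=comp(abs(g.astype(int)-v)<tol,seed)
    cn=max(cv2.findContours(m.astype(np.uint8),0,1)[0],key=cv2.contourArea)
    r=cv2.minAreaRect(cn);print(name,v,m.sum(),r,cv2.boxPoints(r).tolist())
E
```

```text
100.38095238095238 97 [[125 126 117 140 161 165 165 165 164 164]
 [126 125 118 144 165 165 165 165 165 165]
 [124 125 130 154 165 165 164 164 165 165]
 [124 115 135 158 165 165 164 165 164 164]
 [125 110 135 161 164 165 164 165 165 165]
 [106  96 141 165 165 165 165 165 165 150]]
panel 100 4728 ((342.1647033691406, 185.75880432128906), (95.66633605957031, 50.219398498535156), 12.528807640075684) [[290.0235290527344, 199.89410400390625], [300.9176330566406, 150.87057495117188], [394.3058776855469, 171.62350463867188], [383.4117736816406, 220.64703369140625]]
tubtop 97 589 ((226.5, 206.5), (37.0, 19.0), 90.0) [[217.0, 188.0], [236.0, 188.0], [236.0, 225.0], [217.0, 225.0]]
```

View pics/topcrop.png

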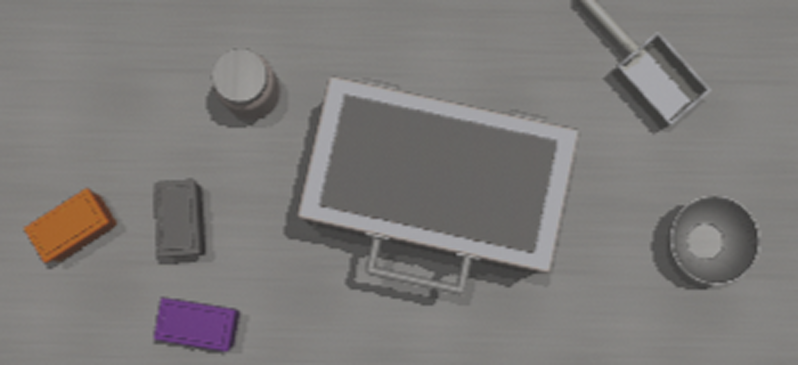

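View pics/sidecrop.png

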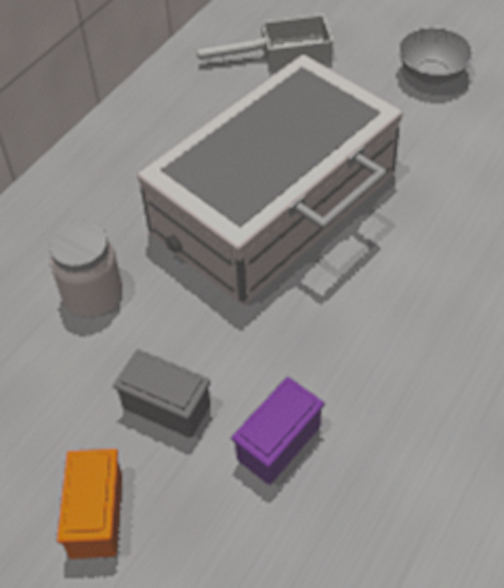

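The enlarged crop confirms the grey lidded block at crop (178,220) as the tub. Orange and purple are decoys. Next come the outlines.

Run:
```python
from workcell import bot
from h import *
c=bot.camera("top");im=c["pixels"][:,:,::-1].copy();g=cv2.cvtColor(im,cv2.COLOR_BGR2GRAY)
s=bot.camera("side")
m=(g>150).astype(np.uint8)
n,l,st,ce=cv2.connectedComponentsWithStats(m)
k=l[170,295] if l[170,295] else l[155,296]
cn=max(cv2.findContours((l==k).astype(np.uint8),0,1)[0],key=cv2.contourArea)
print(cv2.minAreaRect(cn))
def rep(name,pts,z):
    P=np.array([onz(c,p,z)[:2] for p in pts]);r=cv2.minAreaRect((P*1000).astype(np.float32))
    e=P-np.roll(P,-1,0);print(name,P.mean(0).round(4),(np.hypot(*e.T)*1000).round(1),(np.degrees(np.arctan2(e[:,1],e[:,0]))).round(2))
rep("rim129",cv2.boxPoints(cv2.minAreaRect(cn)),.129)
v=100;mm=(abs(g.astype(int)-v)<12).astype(np.uint8);n,l,_,_=cv2.connectedComponentsWithStats(mm)
cp=max(cv2.findContours((l==l[187,345]).astype(np.uint8),0,1)[0],key=cv2.contourArea)
rep("panel129",cv2.boxPoints(cv2.minAreaRect(cp)),.129)
# handle from crop
for p in((370,270),(463,289)):
    print("bar",onz(c,(150+p[0]/2.28,110+p[1]/2.28),.124).round(4))
# tub
big=cv2.resize(im[175:240,200:250],None,fx=10,fy=9,interpolation=cv2.INTER_CUBIC);cv2.imwrite("pics/tubbig.png",big)
i2=s["pixels"][:,:,::-1]
cv2.imwrite("pics/tubside.png",cv2.resize(i2[270:325,235:300],None,fx=10,fy=10,interpolation=cv2.INTER_CUBIC))
```

```text
((341.9945983886719, 186.32492065429688), (111.61053466796875, 63.941322326660156), 12.26477336883545)
rim129 [0.6072 0.0167] [191.9 333.2 190.5 328.9] [ 169.52   78.74  -11.79 -101.01]
panel129 [0.6087 0.0161] [150.7 285.3 149.7 282.3] [ 169.16   78.5   -11.96 -101.3 ]
bar [0.48   0.1015 0.124 ]
bar [ 0.4582 -0.0193  0.124 ]
```

View pics/tubbig.png

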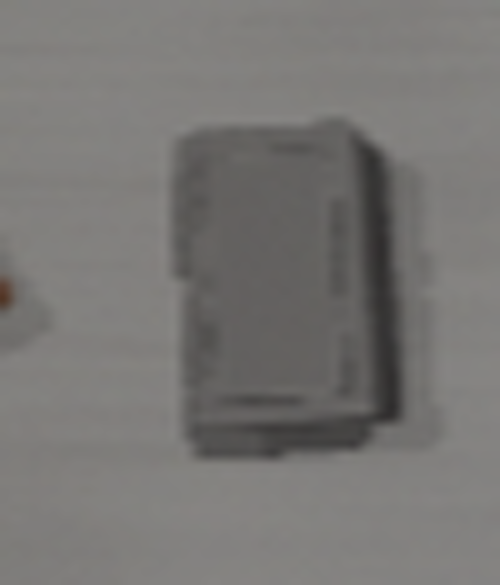

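View pics/tubside.png

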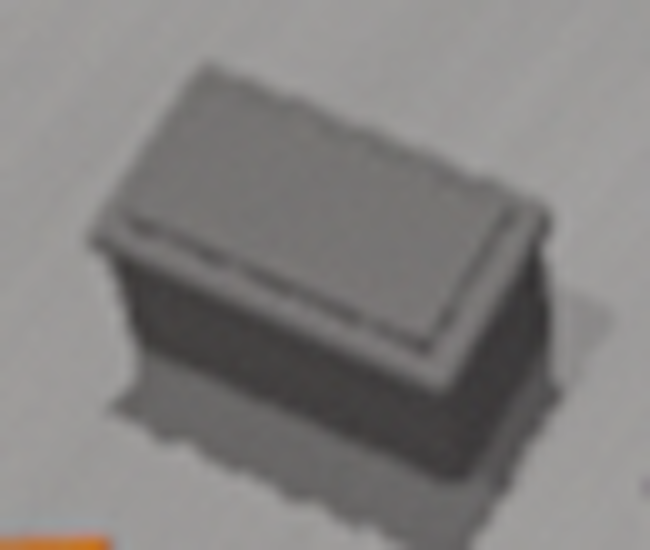

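Run:
```python
from workcell import bot
from h import *
c=bot.camera("top");s=bot.camera("side")
T=[(200+a/10-.45,175+b/9-.45) for a,b in((178,132),(350,125),(380,412),(190,420))]
S=[(235+a/10-.45,270+b/10-.45) for a,b in((445,388),(550,215),(95,238),(207,65))]
for nm,cc,pp in(("top",c,T),("side",s,S)):
    P=np.array([onz(cc,p,.064)[:2] for p in pp]);print(nm,P.round(4).tolist(),P.mean(0).round(4))
# box corner checks from side: lid top corners in sidecrop px/2.1
for a,b in((142,177),(240,237),(400,118),(302,58)):
    print(onz(s,(190+a/2.1-.3,110+b/2.1-.3),.129).round(4))
# bar ends in side
for a,b in((322,220),(382,178)): print("bar",onz(s,(190+a/2.1-.3,110+b/2.1-.3),.121).round(4))
```

```text
top [[0.5969, 0.4033], [0.6005, 0.3495], [0.5011, 0.3361], [0.497, 0.3951]] [0.5489 0.371 ]
side [[0.4909, 0.3945], [0.4959, 0.3423], [0.5891, 0.4055], [0.5957, 0.3513]] [0.5429 0.3734]
[0.7213 0.1631 0.129 ]
[0.553 0.183 0.129]
[ 0.4773 -0.1123  0.129 ]
[ 0.6622 -0.1558  0.129 ]
bar [0.4819 0.1006 0.121 ]
bar [ 0.4494 -0.0038  0.121 ]
```

>>> send_rows([
  [0, 10, 20, 20, 6],
  [0, 30, 60, 40, 12],
  [0, 60, 110, 50, 20],
  [0, 90, 165, 50, 28],
  [0, 120, 220, 50, 36],
  [0, 145, 275, 50, 44],
  [0, 170, 330, 50, 50],
  [0, 200, 385, 50, 56],
  [0, 230, 440, 50, 60],
  [0, 255, 490, 50, 61],
], squeeze=30)

```text
time: 1.7
ee_pos: [0.4223, -0.032, 0.2421]
tcp_rot: [-180.0, -0.0, -11.3]
wrist_force: [1.0, -1.2, -0.7]
opening: 0.0855
```

>>> send_rows([
  [0, 25, 40, 0, 0],
  [0, 46, 76, -10, 0],
  [0, 46, 76, -20, 0],
  [0, 46, 76, -20, 0],
])

```text
time: 2.2
ee_pos: [0.4671, 0.0417, 0.2212]
tcp_rot: [180.0, 0.1, -11.3]
wrist_force: [-0.1, -0.1, 0.1]
opening: 0.0852
```

```bash
cat >> h.py <<'E'
from scipy.spatial.transform import Rotation as Ro
def wristcam(bot):
    o=bot.get_obs();w=bot.camera("wrist")
    T=np.eye(4);T[:3,:3]=Ro.from_euler("xyz",o["tcp_rot"],degrees=True).as_matrix();T[:3,3]=o["ee_pos"]
    w["view"]=np.linalg.inv(T@np.array(w["mount"]));return o,w
E
python3 - <<'E'
from workcell import bot
from h import *
o,w=wristcam(bot);print(o["time"],o["ee_pos"],o["q"])
cv2.imwrite("pics/w1.png",w["pixels"][:,:,::-1])
print(proj(w,[.468,.046,.118]))
E
```

```text
2.2 [0.46705062 0.04167052 0.22119609] [ 5.10660676e+00 -5.23382085e+00  3.17141645e+00  9.84936364e+01
 -1.17728284e-02  1.06443749e+02]
[320.45120485 186.14289698]
```

View pics/w1.png

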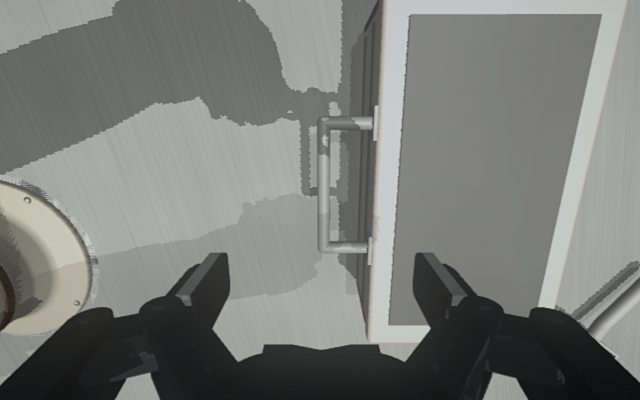

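The wrist view shows the bar upright at column about 324, rows 118–250, nearly centred between the fingers and parallel to the pads.

Run:
```python
from workcell import bot
from h import *
o,w=wristcam(bot)
P=[onz(w,p,.118) for p in((323.5,122),(323.5,247))]
print(np.round(P,4),np.mean(P,0).round(4)); d=P[0]-P[1];print(np.degrees(np.arctan2(d[1],d[0]))-90)
# lid front edge at z .129 : columns
for p in((383,60),(369,330)):print(onz(w,p,.129).round(4))
```

```text
[[ 0.4823  0.1023  0.118 ]
 [ 0.4589 -0.0161  0.118 ]] [0.4706 0.0431 0.118 ]
-11.190818571738376
[0.5392 0.141  0.129 ]
[ 0.4881 -0.1126  0.129 ]
```

>>> send_rows([
  [0.6, 3, 1, -20, 0],
  [0.6, 3, 1, -40, 0],
  [0.6, 3, 1, -55, 0],
  [0.6, 3, 1, -65, 0],
  [0.6, 3, 1, -75, 0],
  [0.6, 3, 1, -85, 0],
  [0.6, 3, 1, -95, 0],
  [0.6, 3, 1, -105, 0],
  [0.6, 3, 1, -115, 0],
  [0.6, 3, 1, -118, 0],
])

```text
time: 3.55
ee_pos: [0.4703, 0.0428, 0.1031]
tcp_rot: [180.0, 0.0, -11.4]
wrist_force: [0.4, 0.1, 0.3]
opening: 0.0343
```

>>> send_rows([
  [0.8, 0, 0, 0, 0],
  [1, 0, 0, 0, 0],
  [1, 0, 0, 0, 0],
  [1, 0, 0, 0, 0],
], squeeze=30)

```text
time: 4.05
ee_pos: [0.4708, 0.0429, 0.1041]
tcp_rot: [-180.0, -0.0, -11.4]
wrist_force: [-0.3, 0.8, -0.3]
opening: 0.0003
```

Run:
```python
from workcell import bot
from h import *
o=bot.get_obs();print(o)
th=np.radians(-11.3);R=238.25
H=np.array([.609,.0165])+.095*np.array([np.cos(th),np.sin(th)])
q0=0
def xz(q): return -(238*np.cos(q)-11*np.sin(q)),238*np.sin(q)+11*np.cos(q)
x0,z0=xz(0)
for q in np.arange(0,1.41,.05):
    x,z=xz(q);dx=x-x0;print(round(q,2),"dx %.0f dy %.0f dz %.0f"%(dx*np.cos(th),dx*np.sin(th),z-z0))
```

```text
{'time': 4.05, 'q': array([ 5.20296281e+00, -6.49069128e+00, -1.09807774e+01,  8.54898066e+01,
       -2.89892878e-04,  1.06567810e+02]), 'qd': array([ 0.12273737,  0.02873253, -0.02863234, -0.0336325 , -0.0091446 ,
        0.01524678]), 'joint_efforts': array([-1.18689168e-03, -3.99163628e+01,  4.71076083e+01, -7.90947433e-04,
        5.07276252e-05, -4.65762895e-06]), 'ee_pos': array([0.47076197, 0.04286559, 0.1040814 ]), 'tcp_rot': array([-1.79994544e+02, -1.93550899e-02, -1.13648484e+01]), 'wrist_force': array([-0.25724646,  0.80592874, -0.29747009]), 'torque': array([ 0.01101562, -0.01299304, -0.06454248]), 'opening': 0.00026119803465497467}
0.0 dx 0 dy -0 dz 0
0.05 dx 1 dy -0 dz 12
0.1 dx 2 dy -0 dz 24
0.15 dx 4 dy -1 dz 35
0.2 dx 7 dy -1 dz 47
0.25 dx 10 dy -2 dz 59
0.3 dx 14 dy -3 dz 70
0.35 dx 18 dy -4 dz 81
0.4 dx 23 dy -5 dz 92
0.45 dx 28 dy -6 dz 102
0.5 dx 34 dy -7 dz 113
0.55 dx 40 dy -8 dz 123
0.6 dx 47 dy -9 dz 132
0.65 dx 54 dy -11 dz 142
0.7 dx 62 dy -12 dz 151
0.75 dx 70 dy -14 dz 159
0.8 dx 79 dy -16 dz 167
0.85 dx 87 dy -17 dz 175
0.9 dx 97 dy -19 dz 182
0.95 dx 106 dy -21 dz 189
1.0 dx 116 dy -23 dz 195
1.05 dx 127 dy -25 dz 201
1.1 dx 137 dy -27 dz 206
1.15 dx 148 dy -30 dz 211
1.2 dx 159 dy -32 dz 215
1.25 dx 170 dy -34 dz 218
1.3 dx 181 dy -36 dz 221
1.35 dx 193 dy -39 dz 224
1.4 dx 204 dy -41 dz 225
```

Run:
```python
from workcell import bot
from h import *
o,w=wristcam(bot)
cv2.imwrite("pics/w2.png",w["pixels"][:,:,::-1])
s=bot.camera("side");cv2.imwrite("pics/s2.png",cv2.resize(s["pixels"][100:280,200:480,::-1],None,fx=2.8,fy=2.8))
```

```text
(no output)
```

View pics/w2.png

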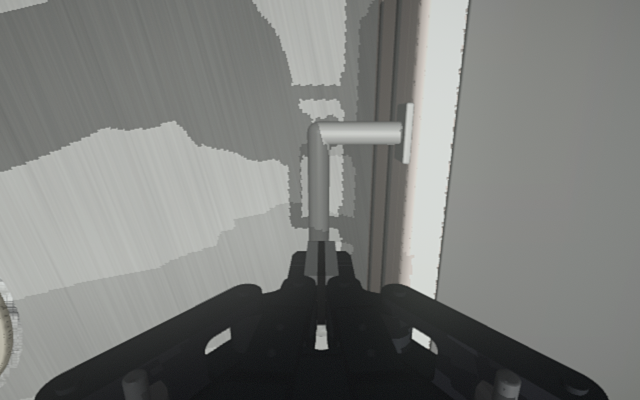

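View pics/s2.png

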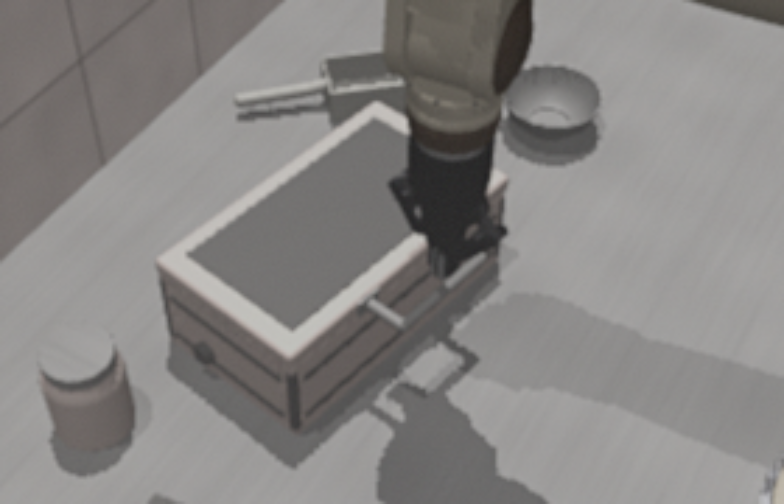

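Run:
```python
from workcell import bot
from h import *
o,w=wristcam(bot);s=bot.camera("side")
for nm,p in(("tcp",o["ee_pos"]),("bar",[.4706,.0431,.118]),("gp",o["ee_pos"]+[0,0,.0187])):
    u=proj(w,p);v=proj(s,p);print(nm,u,(v-[200,100])*2.8)
cv2.imwrite("pics/w2z.png",cv2.resize(w["pixels"][200:360,240:400,::-1],None,fx=4,fy=3.7,interpolation=cv2.INTER_CUBIC))
cv2.imwrite("pics/s2z.png",cv2.resize(s["pixels"][150:230,300:400,::-1],None,fx=8,fy=7.5,interpolation=cv2.INTER_CUBIC))
```

```text
tcp [319.94496232 230.41362227] [438.73793239 297.81524415]
bar [319.66772424 238.80056879] [439.27993689 288.58465792]
gp [319.86937549 242.39531829] [439.53273625 285.21205306]
```

View pics/w2z.png

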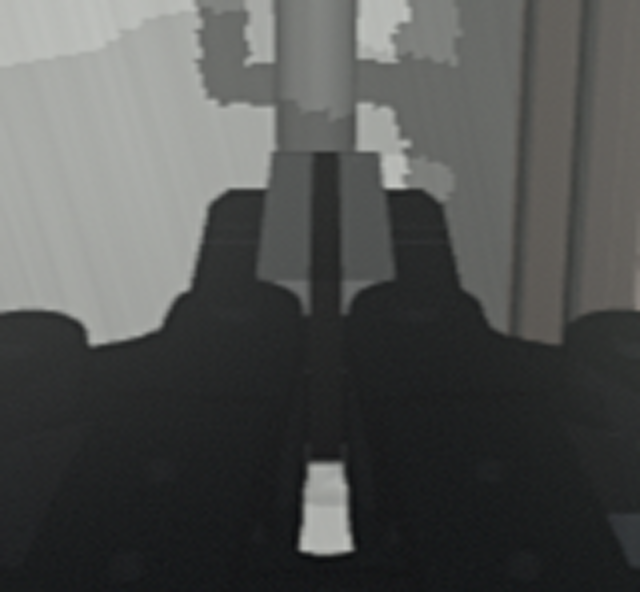

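View pics/s2z.png

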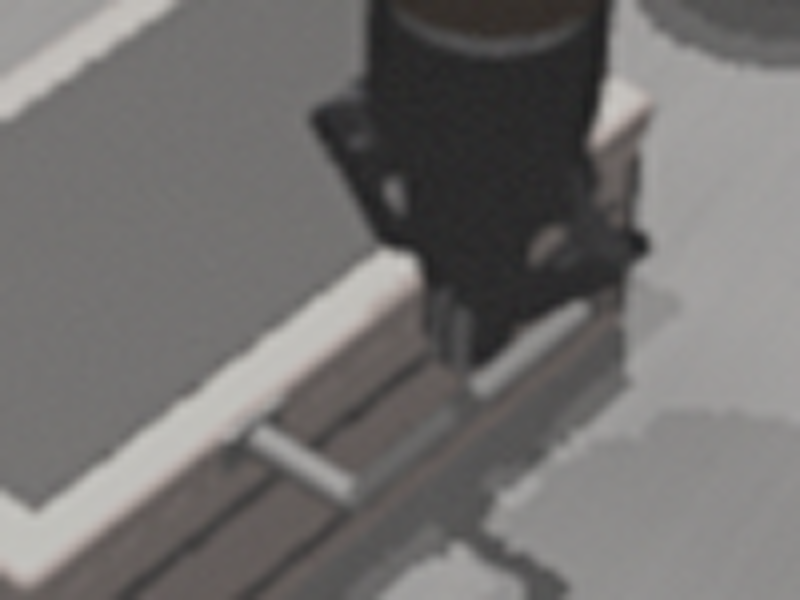

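The fingers shut to 0 on nothing. In the side view the tips (crop (460,370)) end just at or above the bar. I'll open, go 16 mm lower and try again, watching the force.

>>> send_rows([
  [0.6, 0, 0, 0, 0],
  [0.6, 0, 0, 0, 0],
  [0.6, 0, 0, 0, 0],
  [0.6, 0, 0, -8, 0],
  [0.6, 0, 0, -16, 0],
  [1, 0, 0, -16, 0],
  [1, 0, 0, -16, 0],
  [1, 0, 0, -16, 0],
  [1, 0, 0, -16, 0],
])

```text
time: 5.38
ee_pos: [0.4708, 0.0429, 0.0881]
tcp_rot: [-180.0, -0.0, -11.4]
wrist_force: [0.4, 0.7, -0.4]
opening: 0.0003
```

Run:
```python
from workcell import bot
from h import *
o,w=wristcam(bot);s=bot.camera("side")
cv2.imwrite("pics/w3z.png",cv2.resize(w["pixels"][200:360,240:400,::-1],None,fx=4,fy=3.7,interpolation=cv2.INTER_CUBIC))
cv2.imwrite("pics/s3z.png",cv2.resize(s["pixels"][150:230,300:400,::-1],None,fx=8,fy=7.5,interpolation=cv2.INTER_CUBIC))
```

```text
(no output)
```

View pics/s3z.png

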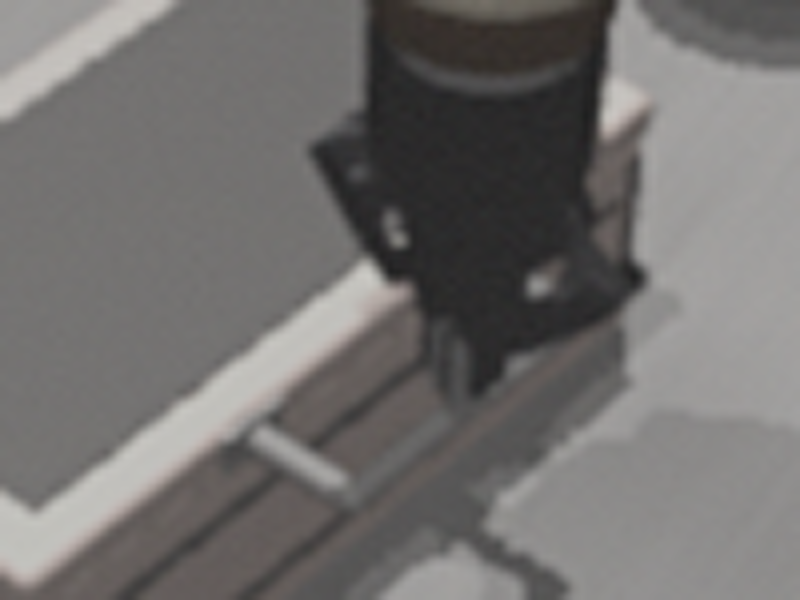

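View pics/w3z.png

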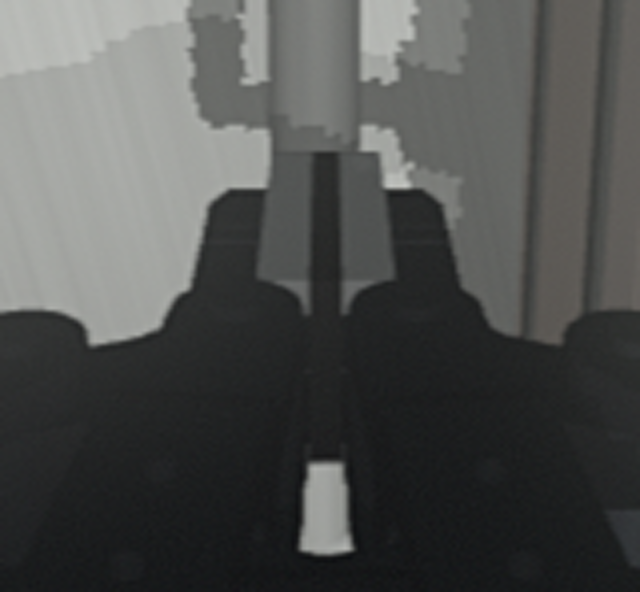

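Still nothing between the pads, and no force. In both views the tips seem to end well short of the TCP point. I'll find the real tip height by touching the bar's top (z = 0.124) gently with the shut fingers.

>>> send_rows([
  [1, 0, 0, -2, 0],
  [1, 0, 0, -4, 0],
])

```text
time: 5.72
ee_pos: [0.4707, 0.0429, 0.0843]
tcp_rot: [-180.0, -0.0, -11.4]
wrist_force: [-4.2, -0.6, 17.2]
opening: -0.0
```

>>> send_rows([
  [1, 0, 0, -2, 0],
  [1, 0, 0, -4, 0],
])

```text
time: 5.98
ee_pos: [0.4711, 0.0429, 0.0839]
tcp_rot: [-179.9, -0.2, -11.4]
wrist_force: [-16.3, -1.2, 44.8]
opening: -0.0001
```

Run:
```python
from workcell import bot
from h import *
o,w=wristcam(bot);s=bot.camera("side");print(o["wrist_force"],o["torque"],o["opening"])
cv2.imwrite("pics/w4.png",w["pixels"][:,:,::-1])
cv2.imwrite("pics/s4z.png",cv2.resize(s["pixels"][150:230,300:400,::-1],None,fx=8,fy=7.5,interpolation=cv2.INTER_CUBIC))
```

```text
[-16.34868807  -1.22420187  44.78334885] [-0.3097679   3.4164109  -0.02438256] -5.5401027306905144e-05
```

View pics/s4z.png

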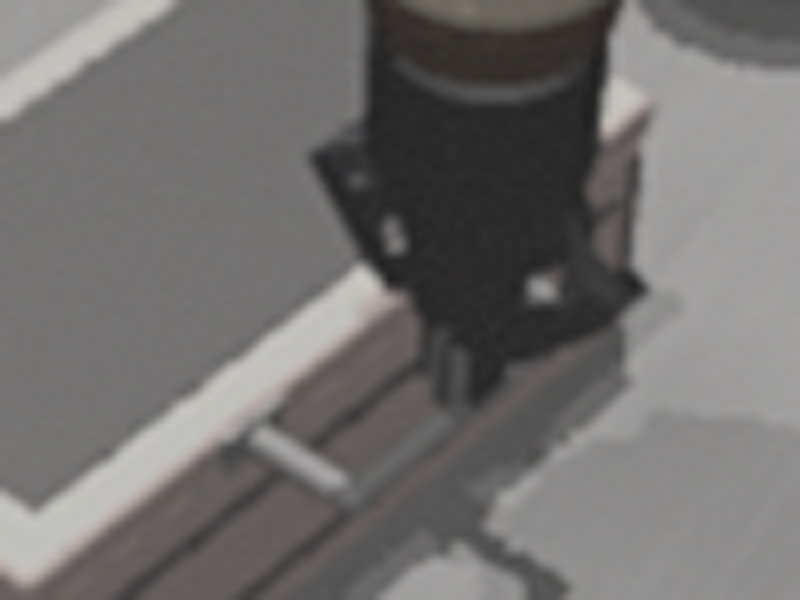

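View pics/w4.png

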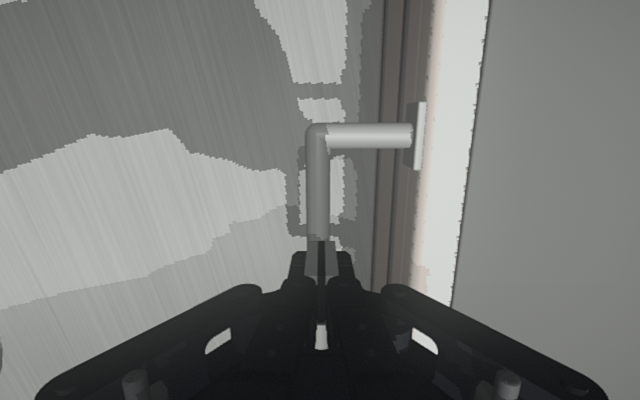

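The tips touch the bar's top at a reported TCP z of about 0.085. So the real tips are about 39 mm above the reported TCP, and I'll allow for that from here on. Now I'll open and go lower.

>>> send_rows([
  [1, 0, 0, 10, 0],
  [0.6, 0, 0, 15, 0],
  [0.6, 0, 0, 15, 0],
  [0.6, 0, 0, 15, 0],
  [0.6, 0, 0, 7, 0],
  [0.6, 0, 0, 0, 0],
  [0.6, 0, 0, -7, 0],
])

```text
time: 6.95
ee_pos: [0.4704, 0.0428, 0.072]
tcp_rot: [180.0, 0.0, -11.4]
wrist_force: [0.2, 0.2, 0.7]
opening: 0.0339
```

>>> send_rows([
  [0.6, 0, 0, -5, 0],
  [0.6, 0, 0, -9, 0],
  [1, 0, 0, -9, 0],
  [1, 0, 0, -9, 0],
  [1, 0, 0, -9, 0],
  [1, 0, 0, -9, 0],
])

```text
time: 7.7
ee_pos: [0.4693, 0.0431, 0.0638]
tcp_rot: [-180.0, 0.2, -11.3]
wrist_force: [-6.8, 1.4, 1.0]
opening: 0.011
```

>>> send_rows([
  [1, 1, 0, 12, 0],
  [1, 2, 0, 24, 0],
  [1, 4, -1, 35, 0],
  [1, 7, -1, 47, 0],
  [1, 10, -2, 59, 0],
  [1, 14, -3, 70, 0],
  [1, 18, -4, 81, 0],
  [1, 23, -5, 92, 0],
  [1, 28, -6, 102, 0],
  [1, 34, -7, 113, 0],
], squeeze=40)

```text
time: 8.95
ee_pos: [0.5022, 0.0366, 0.178]
tcp_rot: [-180.0, 0.3, -11.3]
wrist_force: [-14.9, 3.4, 2.4]
opening: 0.0101
```

Run:
```python
from workcell import bot
from h import *
s=bot.camera("side");cv2.imwrite("pics/s5.png",s["pixels"][:,:,::-1])
```

```text
(no output)
```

View pics/s5.png

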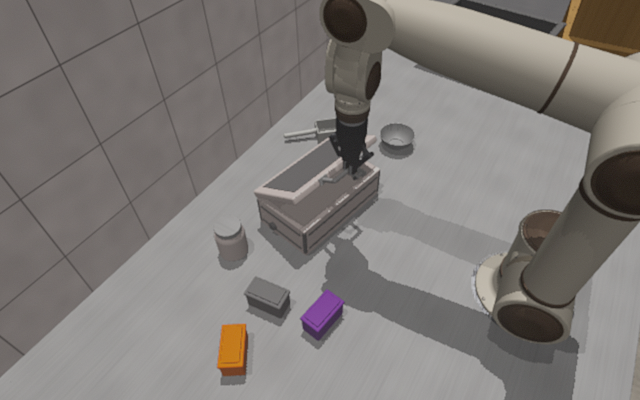

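>>> send_rows([
  [1, 4, -1, 10, 0],
  [1, 11, -2, 19, 0],
  [1, 18, -4, 29, 0],
  [1, 26, -5, 38, 0],
  [1, 34, -7, 46, 0],
  [1, 43, -8, 54, 0],
  [1, 51, -10, 62, 0],
  [1, 61, -12, 69, 0],
  [1, 70, -14, 76, 0],
  [1, 80, -16, 82, 0],
])

```text
time: 10.25
ee_pos: [0.5837, 0.0203, 0.2625]
tcp_rot: [-179.9, -0.1, -11.3]
wrist_force: [-14.2, 3.7, 17.3]
opening: 0.0099
```

>>> send_rows([
  [1, 9, -2, 9, 0],
  [1, 19, -4, 14, 0],
  [1, 30, -6, 19, 0],
  [1, 41, -8, 23, 0],
  [1, 52, -10, 27, 0],
  [1, 63, -13, 30, 0],
  [1, 63, -13, 30, 0],
])

```text
time: 11.12
ee_pos: [0.6488, 0.0072, 0.2907]
tcp_rot: [-179.9, -0.2, -11.3]
wrist_force: [0.3, 2.6, 4.0]
opening: 0.0097
```

Run:
```python
from workcell import bot
from h import *
s=bot.camera("side");cv2.imwrite("pics/s6.png",cv2.resize(s["pixels"][60:280,220:500,::-1],None,fx=2.7,fy=2.7))
t=bot.camera("top");cv2.imwrite("pics/t6.png",cv2.resize(t["pixels"][110:270,250:500,::-1],None,fx=3,fy=3))
```

```text
(no output)
```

View pics/s6.png

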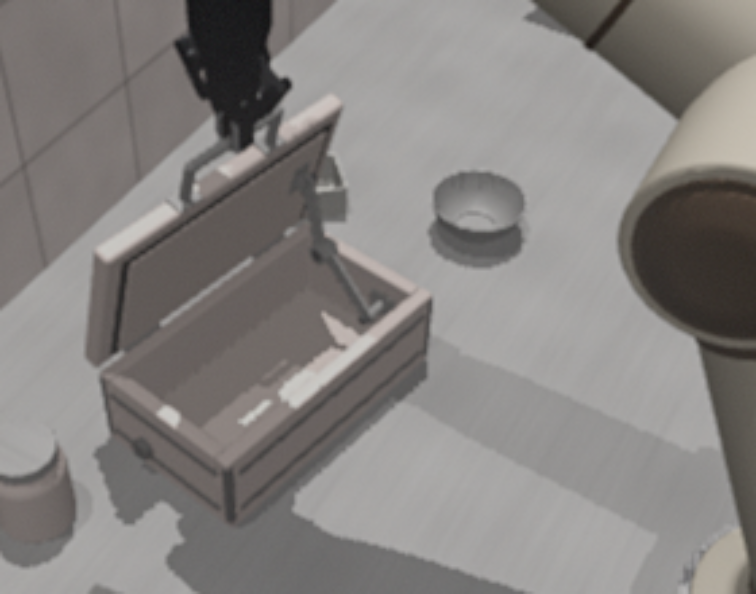

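View pics/t6.png

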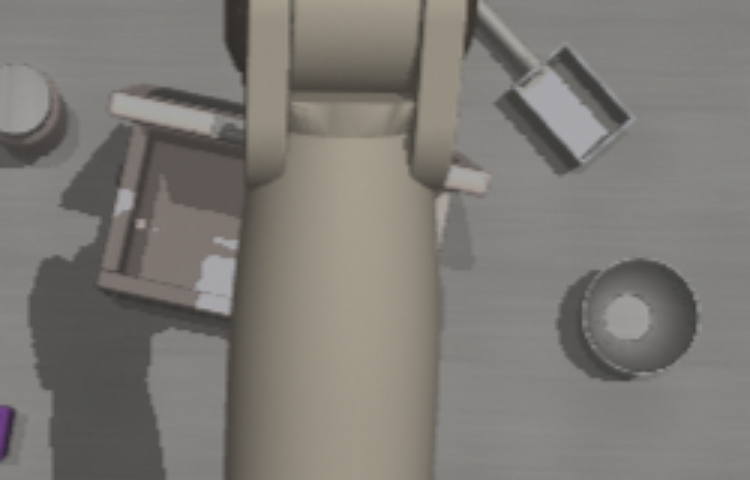

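>>> send_rows([
  [1, 4, -1, 1, 0],
  [1, 7, -1, 1, 0],
  [1, 10, -2, 2, 0],
  [1, 12, -2, 2, 0],
])

```text
time: 11.72
ee_pos: [0.6591, 0.0052, 0.2929]
tcp_rot: [-180.0, -0.1, -11.3]
wrist_force: [-5.4, 3.3, 10.0]
opening: 0.0101
```

Run:
```python
from workcell import bot
print(bot.get_obs())
```

```text
{'time': 11.725, 'q': array([4.35471034e-01, 2.69787080e+01, 4.89038342e+01, 1.11838569e+02,
       2.65565110e-02, 1.01779542e+02]), 'qd': array([-7.97282712e-02,  2.90050835e+00,  4.42649912e+00,  1.34969204e+00,
       -2.74877480e-01, -3.23895552e-03]), 'joint_efforts': array([-1.70216683e+00, -6.38745975e+01,  3.86746860e+01, -2.99590051e+00,
       -6.82878513e-01,  6.27881940e-02]), 'ee_pos': array([0.65906718, 0.00515964, 0.29288938]), 'tcp_rot': array([-1.79956332e+02, -7.93128123e-02, -1.13440809e+01]), 'wrist_force': array([-5.4108939 ,  3.3069977 ,  9.99392196]), 'torque': array([0.48937707, 1.5303142 , 0.0795534 ]), 'opening': 0.010052260858956786}
```

>>> send_rows([
  [0.7, 0, 0, 0, 0],
  [0.6, 0, 0, 0, 0],
  [0.5, 0, 0, 0, 0],
  [0.5, 0, 0, 15, 0],
  [0.5, 0, 0, 35, 0],
  [0.5, -10, 0, 60, 0],
  [0.5, -50, -10, 70, 10],
  [0.5, -100, -30, 70, 20],
  [0.5, -140, -60, 70, 30],
  [0.5, -160, -90, 70, 40],
])

```text
time: 12.98
ee_pos: [0.4976, -0.0857, 0.3619]
tcp_rot: [179.9, -0.1, 29.0]
wrist_force: [0.4, -0.7, -0.1]
opening: 0.0424
```

Run:
```python
from workcell import bot
from h import *
print(bot.get_obs()["ee_pos"])
s=bot.camera("side");cv2.imwrite("pics/s7.png",cv2.resize(s["pixels"][60:280,220:500,::-1],None,fx=2.7,fy=2.7))
t=bot.camera("top");cv2.imwrite("pics/t7.png",cv2.resize(t["pixels"][110:270,250:500,::-1],None,fx=3,fy=3))
```

```text
[ 0.49755806 -0.08573196  0.36191387]
```

View pics/s7.png

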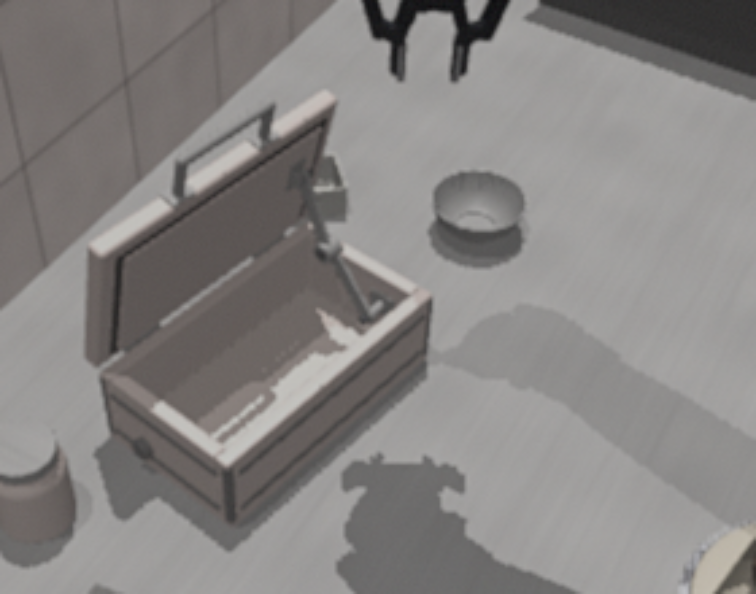

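View pics/t7.png

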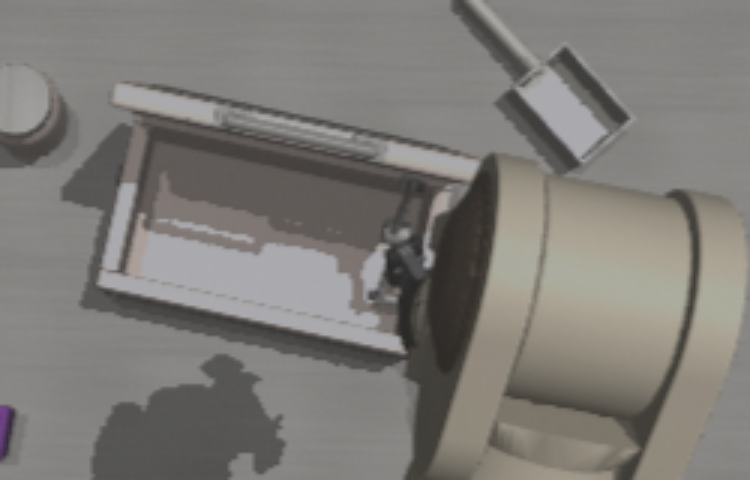

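```bash
cat >> h.py <<'E'
TH=np.radians(-11.3);C0=np.array([.609,.0165])
def b2w(p): # box mm -> world m
    x,y,z=np.asarray(p)/1000.;return np.array([C0[0]+np.cos(TH)*x-np.sin(TH)*y,C0[1]+np.sin(TH)*x+np.cos(TH)*y,z])
def w2b(p):
    d=np.asarray(p)[:2]-C0;return np.array([np.cos(TH)*d[0]+np.sin(TH)*d[1],-np.sin(TH)*d[0]+np.cos(TH)*d[1],p[2]])*1000
def knee(q):
    F=np.array([-40,67.]);T=np.array([95-120*np.cos(q)-15*np.sin(q),107+120*np.sin(q)-15*np.cos(q)])
    d=T-F;L=np.hypot(*d);h=np.sqrt(max(0,91**2-(L/2)**2));n=np.array([d[1],-d[0]])/L
    return (F+T)/2+h*n,T,L
E
python3 - <<'E'
from workcell import bot
from h import *
s=bot.camera("side");t=bot.camera("top")
for q in(1.30,1.32,1.335,1.35,1.36):
    k,T,L=knee(q);p=b2w([k[0],-115,k[1]])
    print(q,k.round(1),T.round(1),round(L,1),p.round(4),((proj(s,p)-[220,60])*2.7).round(),((proj(t,p)-[250,110])*3).round())
print("foot",((proj(s,b2w([-40,-115,67]))-[220,60])*2.7).round())
print("rim corners",[((proj(s,b2w(a))-[220,60])*2.7).round().tolist() for a in([-95,165,105],[-95,-165,105],[95,165,105])],[((proj(t,b2w(a))-[250,110])*3).round().tolist() for a in([-95,165,105],[-95,-165,105],[95,165,105])])
for q in (1.3,1.35):
  print("bar",q,[((proj(s,b2w([95-238*np.cos(q)+11*np.sin(q),y,107+238*np.sin(q)+11*np.cos(q)]))-[220,60])*2.7).round().tolist() for y in(60,-60)])
i=s["pixels"][120:190,320:380,::-1];cv2.imwrite("pics/s7z.png",cv2.resize(i,None,fx=9,fy=8,interpolation=cv2.INTER_CUBIC))
E
```

```text
1.3 [ 25.  130.7] [ 48.4 218.6] 175.5 [ 0.611  -0.1012  0.1307] [321. 249.] [395. 227.]
1.32 [ 22.7 132.9] [ 50.7 219.5] 177.4 [ 0.6088 -0.1007  0.1329] [323. 249.] [395. 229.]
1.335 [ 20.6 134.9] [ 52.4 220.2] 178.9 [ 0.6066 -0.1003  0.1349] [324. 248.] [395. 231.]
1.35 [ 17.6 137.4] [ 54.1 220.8] 180.3 [ 0.6038 -0.0997  0.1374] [326. 248.] [394. 233.]
1.36 [ 14.7 139.7] [ 55.2 221.2] 181.2 [ 0.6009 -0.0992  0.1397] [328. 247.] [394. 236.]
foot [363. 317.]
rim corners [[224.0, 466.0], [431.0, 292.0], [96.0, 371.0]] [[94.0, 286.0], [416.0, 357.0], [136.0, 104.0]]
bar 1.3 [[186.0, 166.0], [273.0, 109.0]]
bar 1.35 [[177.0, 159.0], [265.0, 102.0]]
```

View pics/s7z.png

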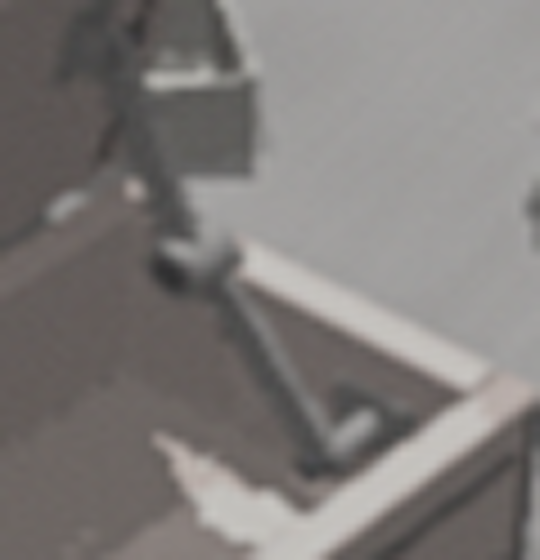

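Run:
```python
from workcell import bot
from h import *
s=bot.camera("side");t=bot.camera("top")
p,e=two(s,(341.8,151.8),t,(250+397/3-.3,110+235/3-.3));print(p,e,w2b(p))
cv2.imwrite("pics/t8.png",cv2.resize(t["pixels"][160:220,360:400,::-1],None,fx=12,fy=9,interpolation=cv2.INTER_CUBIC))
```

```text
[ 0.60236546 -0.10186184  0.13629664] 0.0015579922935795723 [  16.68662209 -117.36736947  136.29663694]
```

View pics/t8.png

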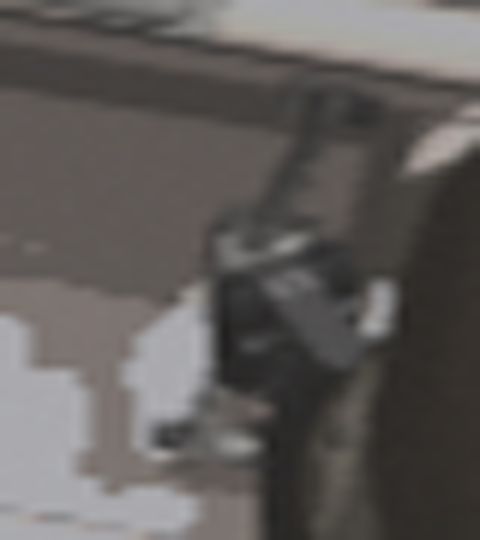

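The lid stands. The knee triangulates to box (17, -117, 136) mm, about q = 1.345. Because my tool only stays vertical, I want the stay nearly straight before pinching the knee. So first I'll push the bar from the front up to the 1.36 stop, with shut fingers.

>>> send_rows([
  [1, 0, 20, 0, 10],
  [1, 0, 50, 0, 20],
  [1, 10, 80, 0, 30],
  [1, 40, 95, 0, 40],
  [1, 70, 99, -15, 49],
  [1, 95, 99, -40, 49],
  [1, 105, 99, -65, 49],
  [1, 112, 99, -75, 49],
  [1, 120, 99, -77, 49],
  [1, 122, 99, -77, 49],
])

```text
time: 14.52
ee_pos: [0.6221, 0.0141, 0.2846]
tcp_rot: [180.0, -0.0, 77.6]
wrist_force: [0.0, 0.7, 0.4]
opening: -0.0005
```

Run:
```python
from workcell import bot
from h import *
o,w=wristcam(bot);print(o["ee_pos"],o["wrist_force"],w2b(o["ee_pos"]),o["tcp_rot"])
cv2.imwrite("pics/w9.png",w["pixels"][:,:,::-1])
```

```text
[0.62210881 0.01405928 0.28455695] [0.02375897 0.65668996 0.39408721] [1.33329428e+01 1.75212189e-01 2.84556953e+02] [ 1.79954406e+02 -1.31067333e-02  7.76327290e+01]
```

View pics/w9.png

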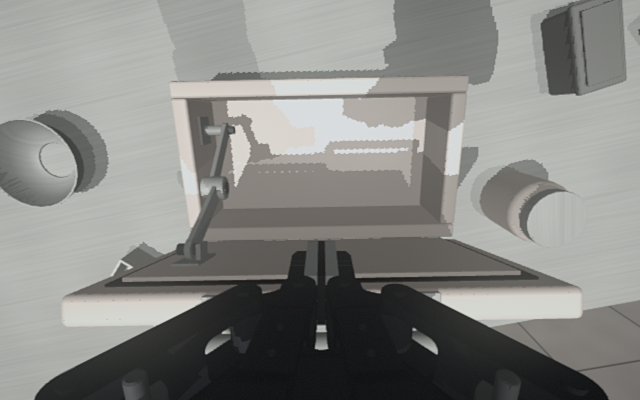

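>>> send_rows([
  [1, 8, -2, 0, 1],
  [1, 14, -3, 0, 1],
  [1, 18, -4, 0, 1],
  [1, 21, -4, 0, 1],
  [1, 23, -5, 0, 1],
  [1, 25, -5, 0, 1],
])

```text
time: 15.32
ee_pos: [0.6463, 0.0089, 0.2843]
tcp_rot: [-180.0, -0.0, 78.6]
wrist_force: [-4.6, 0.8, 3.4]
opening: 0.0002
```

>>> send_rows([
  [1, 2, 0, 0, 0],
  [1, 4, -1, 0, 0],
])

```text
time: 15.58
ee_pos: [0.6492, 0.0083, 0.2848]
tcp_rot: [-179.9, -0.0, 78.7]
wrist_force: [-15.8, 5.1, 6.5]
opening: -0.0004
```

>>> send_rows([
  [1, 2, 0, 0, 0],
  [1, 2, 0, 0, 0],
])

```text
time: 15.82
ee_pos: [0.6496, 0.0083, 0.2849]
tcp_rot: [-179.7, 0.0, 78.7]
wrist_force: [-19.5, 2.3, 6.6]
opening: -0.0001
```

Run:
```python
from workcell import bot
from h import *
o,w=wristcam(bot);print(o["ee_pos"],o["wrist_force"],w2b(o["ee_pos"]),o["tcp_rot"])
cv2.imwrite("pics/w10.png",cv2.resize(w["pixels"][110:275,160:320,::-1],None,fx=4,fy=3.6,interpolation=cv2.INTER_CUBIC))
```

```text
[0.64962766 0.00827206 0.28488141] [-19.50616307   2.26470458   6.61363269] [ 4.14523066e+01 -1.07601449e-01  2.84881413e+02] [-1.79740277e+02  1.71150636e-02  7.86545831e+01]
```

View pics/w10.png

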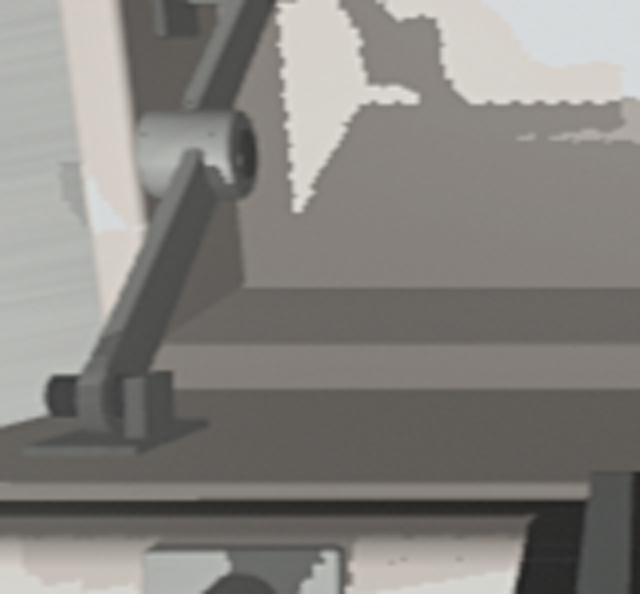

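```bash
cat >> h.py <<'E'
def onplane(c,px,yb=-116):
    o,d=ray(c,px);a=w2b(o);b=w2b(o+d);return a+(b-a)*(yb-a[1])/(b[1]-a[1])
E
python3 - <<'E'
from workcell import bot
from h import *
o,w=wristcam(bot)
print(onplane(w,(209,151.9)),onplane(w,(160+118/4-.4,110+398/3.6-.4)))
for q in(1.34,1.35,1.355,1.36,1.365,1.37):
    k,T,L=knee(q);print(q,k.round(1),round(L,2),proj(w,b2w([k[0],-116,k[1]])).round(1))
print("lock",proj(w,b2w([-.4,-116,149])),"straight",proj(w,b2w([7.6,-116,144.5])))
s=bot.camera("side");cv2.imwrite("pics/s10z.png",cv2.resize(s["pixels"][120:190,320:380,::-1],None,fx=9,fy=8,interpolation=cv2.INTER_CUBIC))
E
```

```text
[   9.80469674 -116.          142.72295608] [  62.11323178 -116.          207.75028723]
1.34 [ 19.7 135.7] 179.35 [212.2 160.5]
1.35 [ 17.6 137.4] 180.3 [211.5 158.8]
1.355 [ 16.3 138.5] 180.77 [211.  157.7]
1.36 [ 14.7 139.7] 181.24 [210.4 156.3]
1.365 [ 12.3 141.5] 181.71 [209.7 154.2]
1.37 [  8.2 144.3] 182.17 [208.3 150.5]
lock [205.84435695 142.42978005] straight [208.189793   149.94263981]
```

View pics/s10z.png

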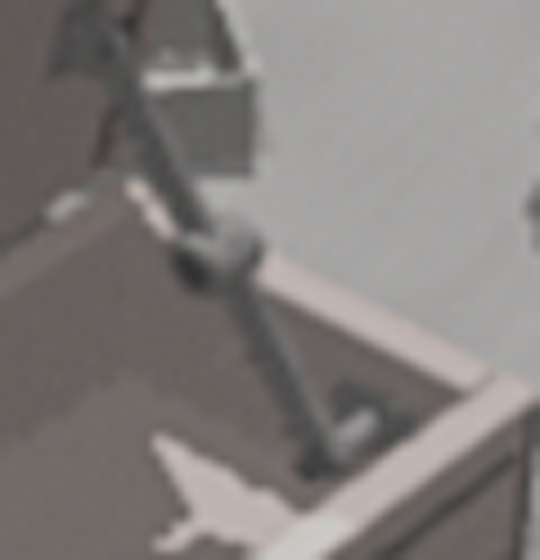

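The stay is now nearly straight: the boss at wrist px (209,152) puts the knee at box (9.8, 142.7). Now I'll back off and go above the knee.

>>> send_rows([
  [1, -15, 3, 0, 0],
  [0.6, -45, 6, 0, 0],
  [0.4, -70, -20, 0, 0],
  [0.4, -75, -60, 0, 0],
  [0.4, -70, -95, -10, 0],
  [0.4, -67, -105, -30, 0],
  [0.4, -67, -105, -50, 0],
  [0.4, -67, -105, -60, 0],
  [0.4, -67, -105, -60, 0],
], squeeze=30)

```text
time: 17.1
ee_pos: [0.5855, -0.097, 0.2235]
tcp_rot: [-180.0, 0.0, 78.6]
wrist_force: [-0.6, 0.3, 0.4]
opening: 0.0511
```

Run:
```python
from workcell import bot
from h import *
o,w=wristcam(bot);print(o["ee_pos"],o["wrist_force"],w2b(o["ee_pos"]),o["tcp_rot"])
cv2.imwrite("pics/w11.png",w["pixels"][:,:,::-1])
s=bot.camera("side");cv2.imwrite("pics/s11.png",cv2.resize(s["pixels"][60:220,280:440,::-1],None,fx=4,fy=3.7))
```

```text
[ 0.58548633 -0.09704031  0.22352954] [-0.59000007  0.25982142  0.44228724] [  -0.81006448 -115.94670386  223.52953854] [-1.79964284e+02  1.12627014e-02  7.86476864e+01]
```

View pics/w11.png

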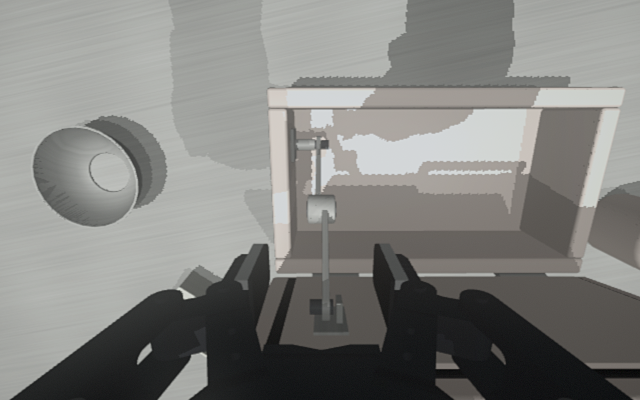

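View pics/s11.png

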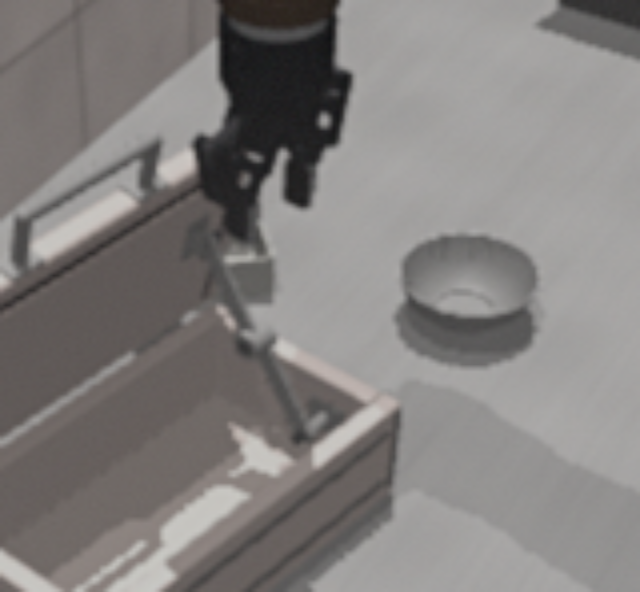

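Run:
```python
from workcell import bot
from h import *
o,w=wristcam(bot)
print(onplane(w,(321,208.5),-117.),w2b(onz(w,(321,208.5),.143)),w2b(onz(w,(321,208.5),.140)))
```

```text
[-3030.29438671  -117.          9959.85519536] [  11.32322841 -115.5315292   143.        ] [  12.25273717 -115.53108044  140.        ]
```

>>> send_rows([
  [0.5, 0, 0, -25, 0],
  [0.5, -1, 0, -50, 0],
  [0.5, -1, 0, -70, 0],
  [0.5, -1, 0, -85, 0],
  [0.5, -1, 0, -97, 0],
  [0.5, -1, 0, -107, 0],
  [0.5, -1, 0, -115, 0],
])

```text
time: 18.12
ee_pos: [0.5848, -0.0972, 0.1086]
tcp_rot: [180.0, 0.0, 78.6]
wrist_force: [0.4, 0.9, 0.3]
opening: 0.0426
```

Run:
```python
from workcell import bot
from h import *
o,w=wristcam(bot);print(o["ee_pos"],o["wrist_force"],w2b(o["ee_pos"]),o["tcp_rot"])
cv2.imwrite("pics/w12.png",w["pixels"][:,:,::-1])
s=bot.camera("side");cv2.imwrite("pics/s12.png",cv2.resize(s["pixels"][60:220,280:440,::-1],None,fx=4,fy=3.7))
```

```text
[ 0.58476718 -0.09716759  0.10863599] [0.38380883 0.88941585 0.29086163] [  -1.49033259 -116.2124283   108.63599311] [1.79979377e+02 1.04708780e-03 7.86355402e+01]
```

View pics/w12.png

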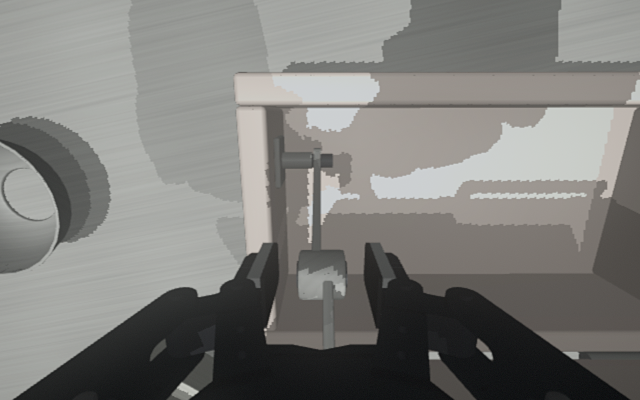

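View pics/s12.png

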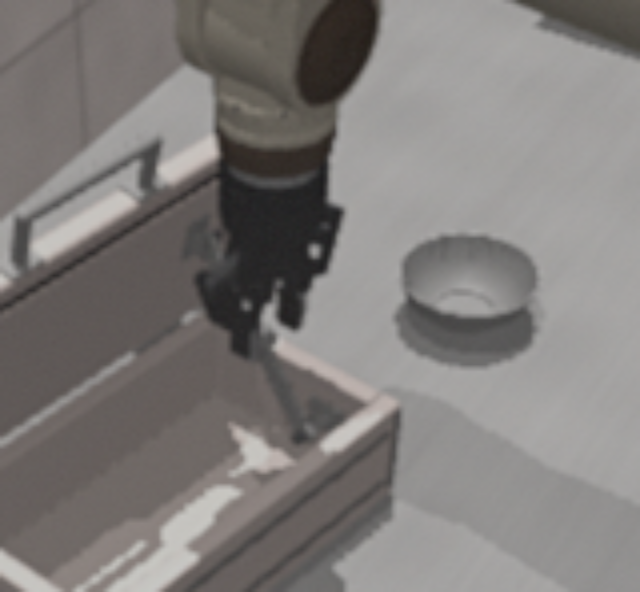

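>>> send_rows([
  [0.5, 0, 0, -5, 0],
  [0.5, 0, 0, -10, 0],
  [0.8, 0, 0, -10, 0],
  [1, 0, 0, -10, 0],
  [1, 0, 0, -10, 0],
  [1, 0, 0, -10, 0],
], squeeze=30)

```text
time: 18.98
ee_pos: [0.5845, -0.0969, 0.0987]
tcp_rot: [-180.0, -0.0, 78.6]
wrist_force: [-1.3, 3.3, -2.7]
opening: 0.0228
```

Run:
```python
from workcell import bot
from h import *
o,w=wristcam(bot);print(o["ee_pos"],o["wrist_force"],w2b(o["ee_pos"]),o["tcp_rot"],o["opening"])
cv2.imwrite("pics/w13.png",w["pixels"][:,:,::-1])
```

```text
[ 0.58446376 -0.09690475  0.09869269] [-1.31887565  3.29768871 -2.71770417] [  -1.83937139 -116.01414643   98.6926901 ] [-1.79967051e+02 -1.74019216e-02  7.86461444e+01] 0.022788426942056354
```

View pics/w13.png

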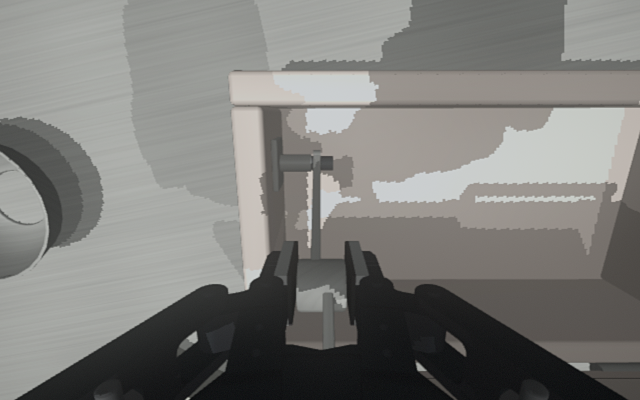

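The pads hold the boss, opening 23 mm. Next I draw the knee up and to the front.

>>> send_rows([
  [1, -2.5, 0.5, 1.7, 0],
  [1, -5.5, 1, 3.6, 0],
  [1, -8.5, 2, 5.4, 0],
  [1, -12, 2.5, 7, 0],
  [1, -14, 3, 8, 0],
  [1, -14, 3, 8, 0],
])

```text
time: 19.77
ee_pos: [0.5741, -0.0949, 0.1062]
tcp_rot: [179.6, 0.0, 78.6]
wrist_force: [23.5, -2.9, -17.5]
opening: 0.0231
```

Run:
```python
from workcell import bot
from h import *
o,w=wristcam(bot);print(o["ee_pos"],o["wrist_force"],w2b(o["ee_pos"]),o["tcp_rot"],o["opening"])
cv2.imwrite("pics/w14.png",w["pixels"][:,:,::-1])
s=bot.camera("side");cv2.imwrite("pics/s14.png",cv2.resize(s["pixels"][60:220,280:440,::-1],None,fx=4,fy=3.7))
```

```text
[ 0.57407665 -0.09485307  0.10623142] [ 23.51186118  -2.85983974 -17.45268382] [ -12.42714185 -116.03755117  106.23142103] [1.79636522e+02 9.29921132e-04 7.86318997e+01] 0.023131427962362307
```

View pics/w14.png

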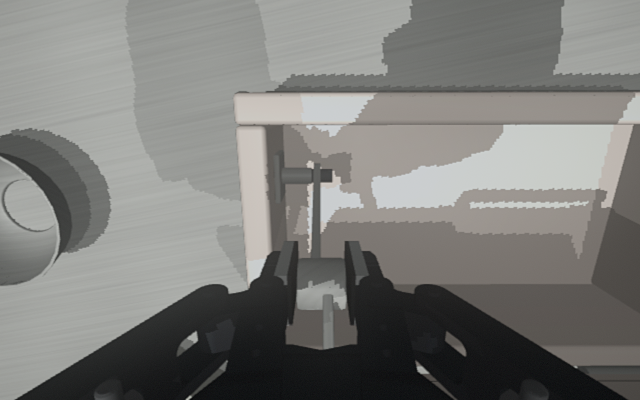

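View pics/s14.png

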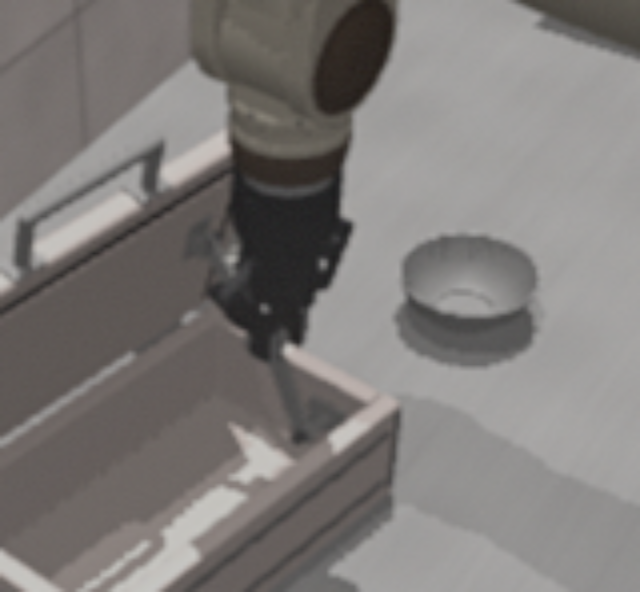

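>>> send_rows([
  [1, 2, 0, -1, 0],
  [0.7, 2, 0, -1, 0],
  [0.5, 2, 0, -1, 0],
  [0.4, 2, 0, 2, 0],
  [0.4, 0, 0, 15, 0],
  [0.4, -5, 1, 40, 0],
  [0.4, -5, 1, 80, 0],
  [0.4, -5, 1, 120, 0],
  [0.4, -5, 1, 130, 0],
])

```text
time: 21.0
ee_pos: [0.5662, -0.0933, 0.2408]
tcp_rot: [179.7, -0.0, 78.6]
wrist_force: [-1.0, -1.3, -0.7]
opening: 0.051
```

Run:
```python
from workcell import bot
from h import *
o,w=wristcam(bot);print(o["ee_pos"],o["wrist_force"],w2b(o["ee_pos"]),o["tcp_rot"],o["opening"])
cv2.imwrite("pics/w15.png",cv2.resize(w["pixels"][80:360,220:420,::-1],None,fx=2.5,fy=2.1))
print(proj(w,b2w([-.4,-116,149])),proj(w,b2w([7.6,-116,144.5])))
s=bot.camera("side");cv2.imwrite("pics/s15z.png",cv2.resize(s["pixels"][120:190,320:380,::-1],None,fx=9,fy=8,interpolation=cv2.INTER_CUBIC))
for p in([-.4,-116,149],[7.6,-116,144.5]): print((proj(s,b2w(p))-[320,120])*[9,8])
```

```text
[ 0.56624187 -0.09328944  0.24075348] [-0.97153974 -1.34773483 -0.70436562] [ -20.41642875 -116.0394267   240.75348042] [ 1.79722598e+02 -5.48275623e-03  7.86349342e+01] 0.050999046489412385
[320.68969592 213.42073771] [320.6952277  219.95136312]
[230.72755325 250.60773236]
[212.17971743 250.25056032]
```

View pics/w15.png

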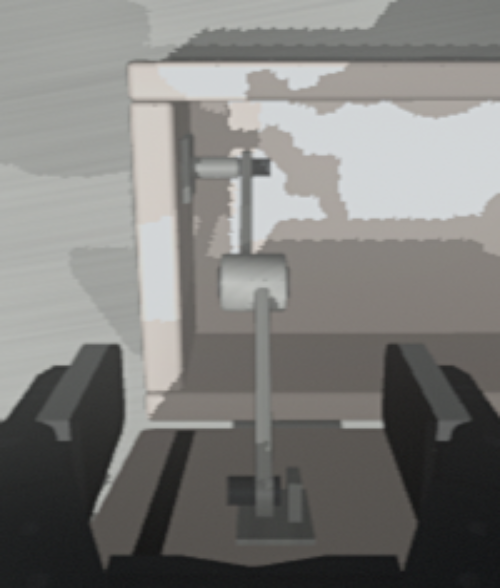

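View pics/s15z.png

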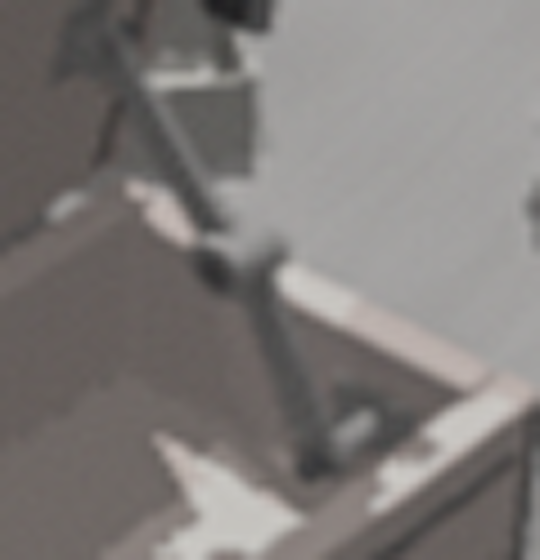

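The wrist view shows the boss at px (321.6,213.8), against a predicted (320.7,213.4) for locked and row 220 for straight. So the stay is locked and the lid propped hands-free. On to the tub.

>>> send_rows([
  [0.2, -15, 30, 10, 0],
  [0, -20, 80, 10, 2],
  [0, -20, 135, 10, 4],
  [0, -20, 190, 10, 6],
  [0, -20, 245, 10, 8],
  [0, -20, 300, 5, 11],
  [0, -20, 355, 0, 14],
  [0, -20, 410, 0, 17],
  [0, -20, 455, 0, 17.5],
  [0, -20, 465, 0, 17.5],
])

```text
time: 22.35
ee_pos: [0.5447, 0.3741, 0.2342]
tcp_rot: [-179.8, 0.1, 96.3]
wrist_force: [0.1, -0.6, -0.8]
opening: 0.0851
```

Run:
```python
from workcell import bot
from h import *
o,w=wristcam(bot);print(o["ee_pos"],o["wrist_force"],o["tcp_rot"],o["opening"])
cv2.imwrite("pics/w16.png",w["pixels"][:,:,::-1])
for x in(.546,):print(proj(w,[x,.372,.064]))
```

```text
[0.5446562  0.37411033 0.23423768] [ 0.12112747 -0.56853112 -0.77176378] [-1.79819195e+02  8.69285224e-02  9.62980320e+01] 0.08511562228441477
[319.17663172 177.48944459]
```

View pics/w16.png

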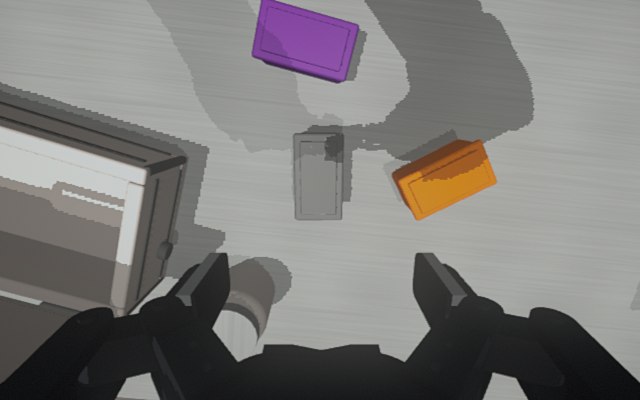

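Run:
```python
from workcell import bot
from h import *
o,w=wristcam(bot);t=bot.camera("top")
P=np.array([onz(w,p,.064) for p in((294.5,134),(342,134),(341.3,219),(294.5,219))]);print(P.round(4),P.mean(0))
d=P[0]-P[3];print(np.degrees(np.arctan2(d[1],d[0])));d=P[1]-P[2];print(np.degrees(np.arctan2(d[1],d[0])))
print("jar",onz(t,(256,145),.11),"orange",onz(w,(392,178),.064),onz(w,(415,219),.064))
```

```text
[[0.5005 0.3392 0.064 ]
 [0.4947 0.3916 0.064 ]
 [0.5936 0.4036 0.064 ]
 [0.5998 0.3478 0.064 ]] [0.5471674  0.37053428 0.064     ]
-175.00723617654074
-173.0912006227154
jar [0.72992412 0.27957097 0.11      ] orange [0.53760224 0.45529847 0.064     ] [0.58383679 0.49127327 0.064     ]
```

>>> send_rows([
  [0, 2, -3, -30, 0],
  [0, 2, -3, -70, 0],
  [0, 2, -3, -110, 0],
  [0, 2, -3, -145, 0],
  [0, 2, -3, -175, 0],
  [0, 2, -3, -200, 0],
  [0, 2, -3, -220, 0],
  [0, 2, -3, -234, 0],
  [0, 2, -3, -244, 0],
  [0, 2, -3, -244, 0],
])

```text
time: 23.75
ee_pos: [0.5475, 0.3686, -0.0075]
tcp_rot: [-180.0, 0.0, 96.1]
wrist_force: [-0.7, 0.2, -0.1]
opening: 0.0858
```

>>> send_rows([
  [0.3, 0, 0, 0, 0],
  [0.6, 0, 0, 0, 0],
  [1, 0, 0, 0, 0],
  [1, 0, 0, 0, 0],
  [1, 0, 0, 0, 0],
], squeeze=35)

```text
time: 24.38
ee_pos: [0.5481, 0.3697, -0.0059]
tcp_rot: [179.9, -0.1, 96.2]
wrist_force: [-0.5, 3.3, 6.0]
opening: 0.0575
```

Run:
```python
from workcell import bot
from h import *
o,w=wristcam(bot);print(o["ee_pos"],o["wrist_force"],o["tcp_rot"],o["opening"])
cv2.imwrite("pics/w17.png",w["pixels"][:,:,::-1])
```

```text
[ 0.54811973  0.36968112 -0.00592304] [-0.47749878  3.34990405  6.0347538 ] [ 1.79903000e+02 -8.37697039e-02  9.61551541e+01] 0.057474298536739264
```

View pics/w17.png

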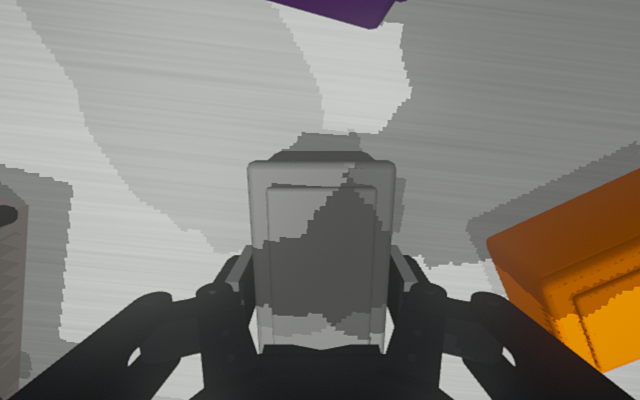

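>>> send_rows([
  [1, 0, 0, 10, 0],
  [1, 0, 0, 30, 0],
  [1, 0, 0, 60, 0],
  [1, 0, 0, 95, 0],
  [1, 0, 0, 130, 0],
  [1, 0, 0, 160, 0],
  [1, 0, 0, 175, 0],
  [1, 0, 0, 178, 0],
], squeeze=45)

```text
time: 25.42
ee_pos: [0.5479, 0.3689, 0.1718]
tcp_rot: [179.9, -0.0, 96.1]
wrist_force: [0.1, 0.2, -3.7]
opening: 0.0575
```

>>> send_rows([
  [1, 2, -20, 0, -2],
  [1, 6, -55, 0, -4],
  [1, 12, -95, 0, -6],
  [1, 19, -135, 0, -8],
  [1, 26, -175, 0, -10],
  [1, 34, -215, 0, -12],
  [1, 42, -255, 0, -14],
  [1, 50, -290, 0, -16],
  [1, 55, -312, 0, -17.5],
  [1, 57, -322, 0, -17.5],
])

```text
time: 26.68
ee_pos: [0.6044, 0.0456, 0.1702]
tcp_rot: [-179.9, 0.0, 78.5]
wrist_force: [-0.8, 0.1, -5.3]
opening: 0.0575
```

Run:
```python
from workcell import bot
from h import *
o,w=wristcam(bot);print(o["ee_pos"],w2b(o["ee_pos"]),o["wrist_force"],o["tcp_rot"],o["opening"])
cv2.imwrite("pics/w18.png",w["pixels"][:,:,::-1])
s=bot.camera("side");cv2.imwrite("pics/s18.png",cv2.resize(s["pixels"][60:280,220:500,::-1],None,fx=2.7,fy=2.7))
```

```text
[0.60439024 0.04559905 0.1701761 ] [-10.22224926  27.63168888 170.17610063] [-0.80307463  0.07806623 -5.32218914] [-1.79936038e+02  1.35681451e-02  7.85437616e+01] 0.057512963860768346
```

View pics/w18.png

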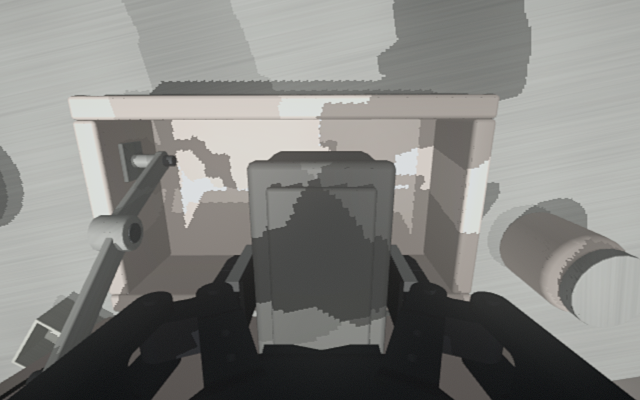

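View pics/s18.png

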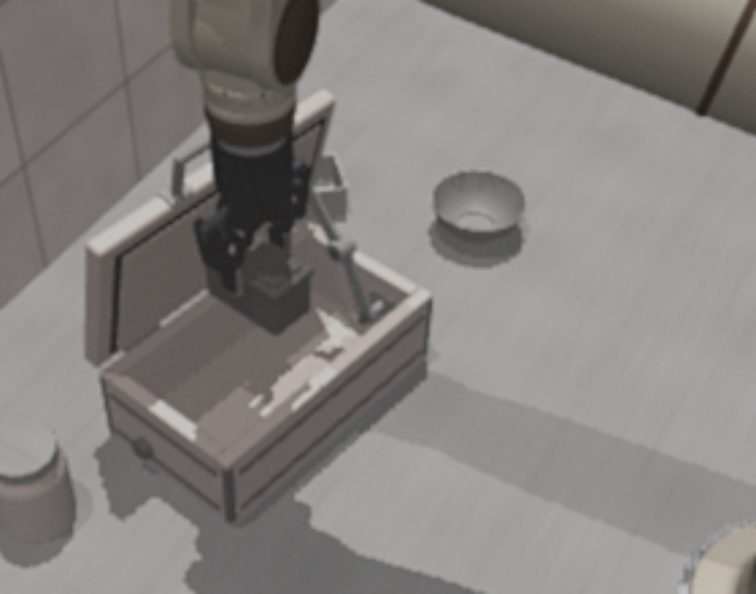

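>>> send_rows([
  [1, 0, 0, -20, 0],
  [1, 0, 0, -45, 0],
  [1, 0, 0, -70, 0],
  [1, 0, 0, -92, 0],
  [1, 0, 0, -110, 0],
  [1, 0, 0, -125, 0],
  [1, 0, 0, -137, 0],
  [1, 0, 0, -146, 0],
  [1, 0, 0, -151, 0],
  [1, 0, 0, -154, 0],
])

```text
time: 28.02
ee_pos: [0.6048, 0.0468, 0.0169]
tcp_rot: [180.0, -0.0, 78.6]
wrist_force: [0.8, 0.1, -5.0]
opening: 0.0567
```

>>> send_rows([
  [1, 0, 0, -1.5, 0],
  [1, 0, 0, -3, 0],
  [1, 0, 0, -3, 0],
])

```text
time: 28.4
ee_pos: [0.6046, 0.0468, 0.0139]
tcp_rot: [180.0, -0.0, 78.6]
wrist_force: [-0.6, 0.2, -5.2]
opening: 0.0572
```

>>> send_rows([
  [1, 0, 0, -1, 0],
  [1, 0, 0, -2, 0],
  [1, 0, 0, -2, 0],
])

```text
time: 28.78
ee_pos: [0.6047, 0.0469, 0.0122]
tcp_rot: [180.0, -0.0, 78.6]
wrist_force: [-1.3, -1.4, -1.8]
opening: 0.0573
```

>>> send_rows([
  [1, 0, 0, -1, 0],
  [1, 0, 0, -1, 0],
])

```text
time: 29.02
ee_pos: [0.6047, 0.0468, 0.0121]
tcp_rot: [180.0, -0.0, 78.6]
wrist_force: [-5.6, -1.1, 5.7]
opening: 0.0573
```

>>> send_rows([
  [0.25, 0, 0, 0, 0],
  [0.15, 0, 0, 0, 0],
  [0.1, 0, 0, 0, 0],
  [0.1, 0, 0, 10, 0],
  [0.1, 0, 0, 30, 0],
  [0.1, 0, 0, 60, 0],
  [0.1, 0, 0, 100, 0],
  [0.3, -10, 0, 140, 0],
  [0.5, -20, -10, 170, 0],
  [0.7, -30, -30, 180, 0],
])

```text
time: 30.28
ee_pos: [0.575, 0.0166, 0.1934]
tcp_rot: [179.8, -0.0, 78.7]
wrist_force: [0.2, -0.3, -0.2]
opening: 0.0264
```

Run:
```python
from workcell import bot
from h import *
o,w=wristcam(bot);print(o["ee_pos"],w2b(o["ee_pos"]),o["wrist_force"],o["tcp_rot"],o["opening"])
cv2.imwrite("pics/w19.png",w["pixels"][:,:,::-1])
s=bot.camera("side");cv2.imwrite("pics/s19.png",cv2.resize(s["pixels"][60:280,220:500,::-1],None,fx=2.7,fy=2.7))
```

```text
[0.57501533 0.01663536 0.19336014] [-33.35238619  -6.52642906 193.36013675] [ 0.20435313 -0.33204493 -0.22889599] [ 1.79809229e+02 -4.24883648e-02  7.87027653e+01] 0.026369844777876097
```

View pics/w19.png

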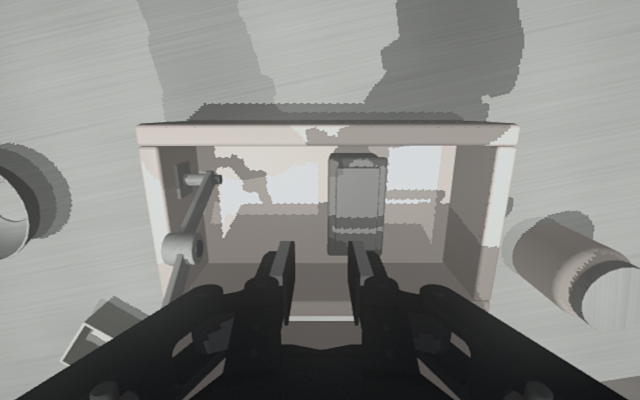

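View pics/s19.png

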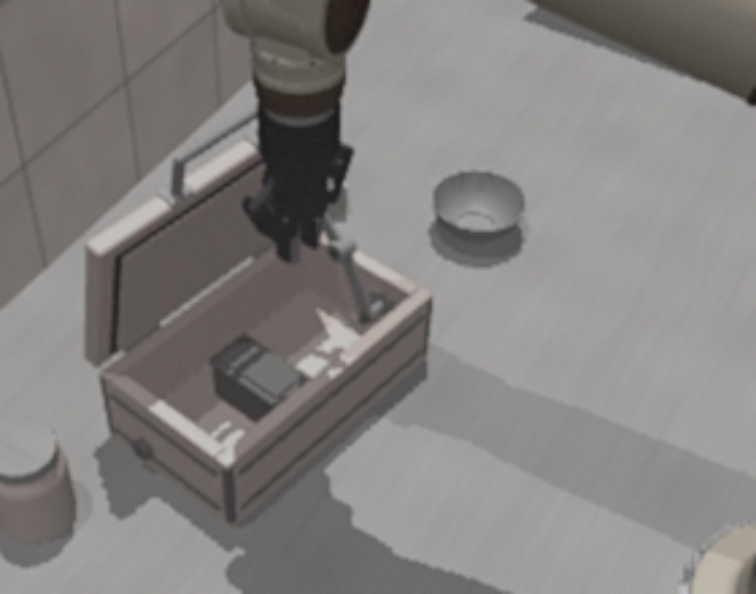

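The tub stands upright on the floor at wrist px (357,205), well clear of the stay. Now I'll break the knee by pushing its boss back and down with shut fingers from the front.

>>> send_rows([
  [1, -25, -30, 0, 0],
  [1, -25, -70, 0, 0],
  [1, -24, -100, 0, 0],
  [1, -23, -107, -20, 0],
  [1, -23, -107, -45, 0],
  [1, -23, -107, -65, 0],
  [1, -23, -107, -80, 0],
  [1, -23, -107, -85, 0],
  [1, -23, -107, -85, 0],
])

```text
time: 31.5
ee_pos: [0.5516, -0.0902, 0.1058]
tcp_rot: [-180.0, -0.0, 78.6]
wrist_force: [0.3, 1.0, 0.6]
opening: -0.0
```

Run:
```python
from workcell import bot
from h import *
o,w=wristcam(bot);print(o["ee_pos"],w2b(o["ee_pos"]),o["wrist_force"],o["tcp_rot"],o["opening"])
cv2.imwrite("pics/w20.png",w["pixels"][:,:,::-1])
s=bot.camera("side");cv2.imwrite("pics/s20.png",cv2.resize(s["pixels"][60:220,280:440,::-1],None,fx=4,fy=3.7))
```

```text
[ 0.55156849 -0.09015845  0.10580998] [ -35.41887321 -115.84432208  105.80997884] [0.25590203 1.02931161 0.59873651] [-1.79986544e+02 -1.06291000e-03  7.86352355e+01] -1.1630358584609846e-05
```

View pics/w20.png

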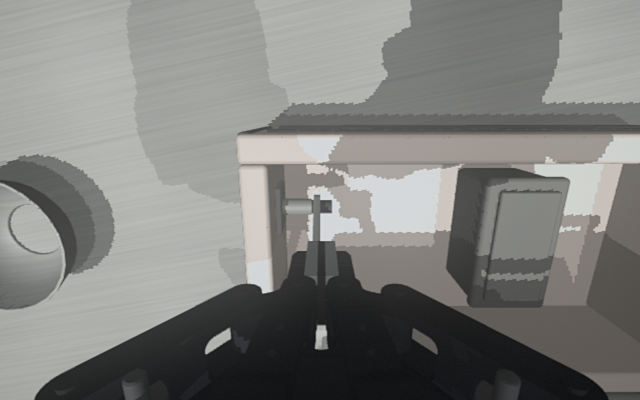

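View pics/s20.png

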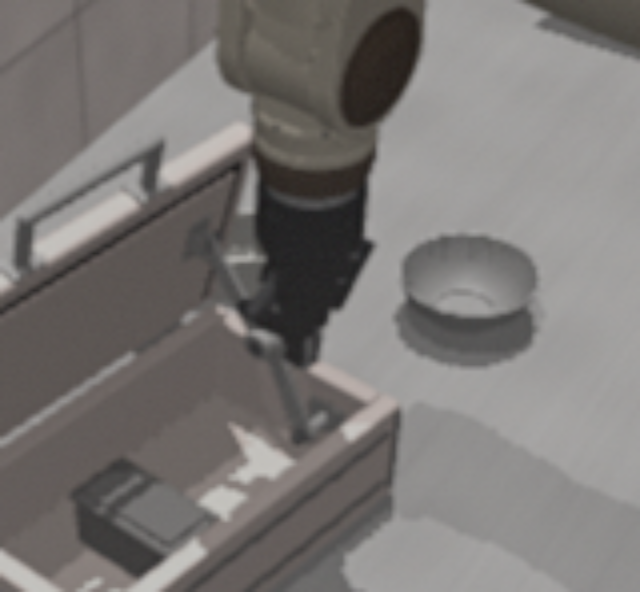

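>>> send_rows([
  [1, 6, -1, 0, 0],
  [1, 9, -2, 0, 0],
  [1, 11, -2, 0, 0],
  [1, 14, -3, -1, 0],
  [1, 17, -3.5, -2, 0],
])

```text
time: 32.22
ee_pos: [0.5686, -0.0937, 0.1036]
tcp_rot: [-180.0, 0.0, 78.6]
wrist_force: [-0.5, 0.3, -0.4]
opening: -0.0005
```

Run:
```python
from workcell import bot
from h import *
s=bot.camera("side");cv2.imwrite("pics/s21.png",cv2.resize(s["pixels"][60:220,280:440,::-1],None,fx=4,fy=3.7))
```

```text
(no output)
```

View pics/s21.png

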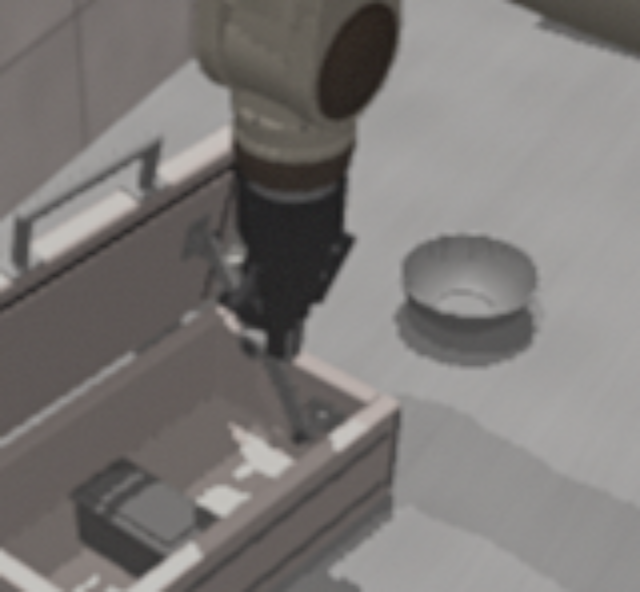

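>>> send_rows([
  [1, 2, -0.5, 0, 0],
  [1, 4, -1, 0, 0],
])

```text
time: 32.52
ee_pos: [0.5729, -0.0947, 0.1041]
tcp_rot: [180.0, -0.0, 78.6]
wrist_force: [-0.7, 0.8, 1.0]
opening: -0.0002
```

>>> send_rows([
  [1, 2, -0.5, 0, 0],
  [1, 4, -1, -1, 0],
])

```text
time: 32.78
ee_pos: [0.5768, -0.0957, 0.103]
tcp_rot: [180.0, 0.0, 78.6]
wrist_force: [-1.5, -0.4, 0.4]
opening: 0.0002
```

Run:
```python
from workcell import bot
from h import *
o,w=wristcam(bot);print(w2b(o["ee_pos"]))
cv2.imwrite("pics/w22.png",cv2.resize(w["pixels"][130:340,220:420,::-1],None,fx=3,fy=2.8))
s=bot.camera("side");cv2.imwrite("pics/s22.png",cv2.resize(s["pixels"][110:190,310:390,::-1],None,fx=8,fy=7.4,interpolation=cv2.INTER_CUBIC))
```

```text
[  -9.62259402 -116.33798341  102.95053709]
```

View pics/w22.png

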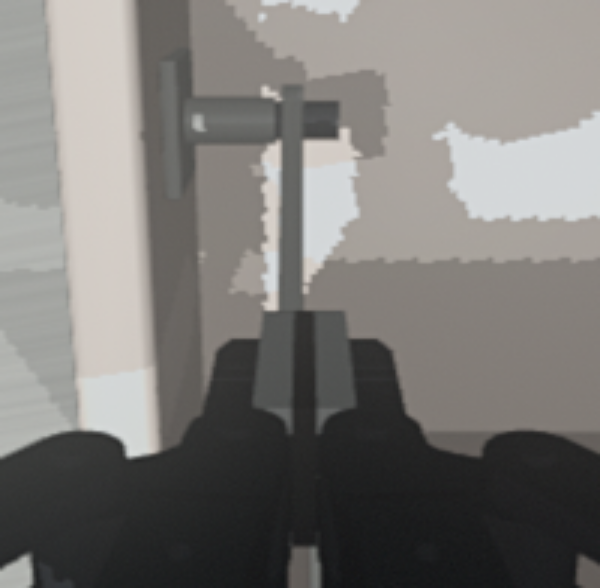

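View pics/s22.png

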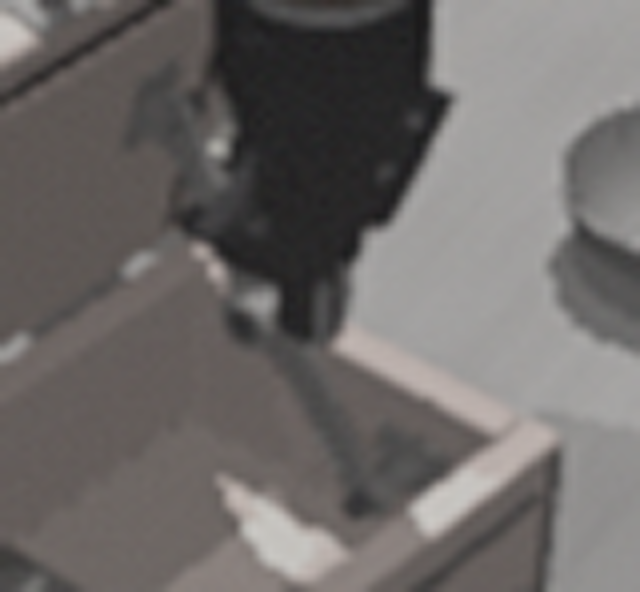

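The side view shows the boss at px (342,151), behind its straight position of (344,151): the knee is breaking with almost no force. A little further.

>>> send_rows([
  [1, 2, -0.5, -2, 0],
  [1, 4, -1, -4, 0],
  [1, 6, -1, -6, 0],
  [1, 8, -1.5, -8, 0],
  [1, 9, -2, -9, 0],
  [1, 9, -2, -9, 0],
])

```text
time: 33.62
ee_pos: [0.5854, -0.0975, 0.0935]
tcp_rot: [-180.0, -0.0, 78.6]
wrist_force: [-1.9, 0.1, -1.8]
opening: -0.0004
```

Run:
```python
from workcell import bot
from h import *
o,w=wristcam(bot);print(w2b(o["ee_pos"]),o["wrist_force"])
s=bot.camera("side");cv2.imwrite("pics/s23.png",cv2.resize(s["pixels"][110:190,310:390,::-1],None,fx=8,fy=7.4,interpolation=cv2.INTER_CUBIC))
for a in(1.02,.9,.82,.75): print(a,(proj(s,b2w([-40+91*np.cos(a),-116,67+91*np.sin(a)]))-[310,110])*[8,7.4])
```

```text
[  -0.76841236 -116.44642973   93.53469877] [-1.87110687  0.13781178 -1.78873066]
1.02 [268.55321376 305.37509202]
0.9 [250.28759971 307.28984416]
0.82 [239.10939772 310.09233775]
0.75 [230.04385889 313.51437323]
```

View pics/s23.png

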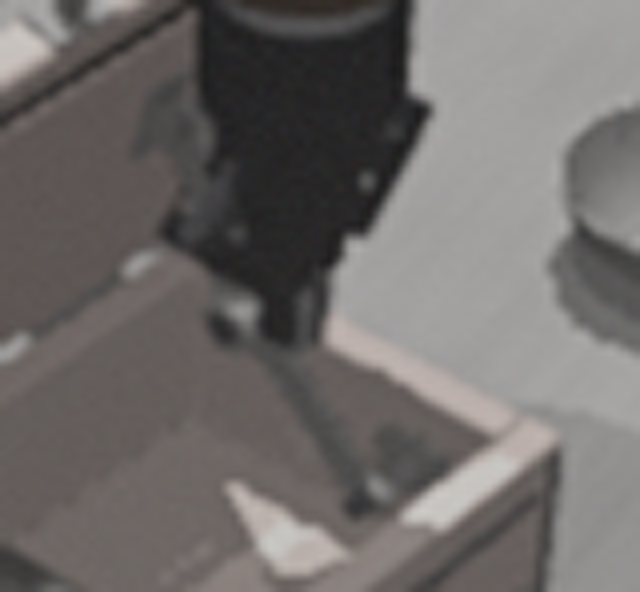

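Knee at lower-link angle about 0.80, safely broken, and the lid is standing. I'll back off and go over the handle.

>>> send_rows([
  [1, -12, 2, 0, 0],
  [1, -45, 8, 10, 0],
  [1, -65, 12, 50, 0],
  [0.8, -70, 20, 110, -10],
  [0.6, -70, 40, 165, -20],
  [0.6, -70, 60, 215, -30],
  [0.6, -60, 80, 255, -40],
  [0.6, -40, 95, 280, -50],
  [0.6, -20, 104, 285, -60],
  [0.6, 0, 104, 285, -70],
])

```text
time: 34.98
ee_pos: [0.586, 0.007, 0.3801]
tcp_rot: [180.0, -0.1, 8.4]
wrist_force: [0.0, -0.1, 0.0]
opening: 0.0338
```

>>> send_rows([
  [0.6, 20, 0, 0, -10],
  [0.6, 45, 0, 0, -18],
  [0.6, 60, 0, 0, -20],
  [0.6, 66, 0, 0, -20],
  [0.6, 66, 0, -20, -20],
  [0.6, 66, 0, -30, -20],
  [0.6, 66, 0, -30, -20],
])

```text
time: 35.85
ee_pos: [0.6514, 0.0063, 0.3501]
tcp_rot: [-180.0, -0.1, -11.3]
wrist_force: [0.2, -0.3, 0.5]
opening: 0.0344
```

Run:
```python
from workcell import bot
from h import *
o,w=wristcam(bot);print(o["ee_pos"],o["wrist_force"],o["tcp_rot"])
cv2.imwrite("pics/w24.png",w["pixels"][:,:,::-1])
s=bot.camera("side");cv2.imwrite("pics/s24.png",cv2.resize(s["pixels"][60:280,220:500,::-1],None,fx=2.7,fy=2.7))
for q in(1.28,1.3,1.32,1.34):
  P=[b2w([95-238*np.cos(q)+11*np.sin(q),y,107+238*np.sin(q)+11*np.cos(q)]) for y in(60,-60)]
  print("bar",q,[((proj(s,p)-[220,60])*2.7).round().tolist() for p in P],[proj(w,p).round(1).tolist() for p in P])
```

```text
[0.6514092  0.00634308 0.35008997] [ 0.18491002 -0.30921834  0.51036094] [-1.79972019e+02 -1.25376661e-01 -1.13200945e+01]
bar 1.28 [[189.0, 169.0], [277.0, 112.0]] [[309.6, 128.0], [311.1, 301.1]]
bar 1.3 [[186.0, 166.0], [273.0, 109.0]] [[317.2, 128.1], [317.6, 302.0]]
bar 1.32 [[182.0, 163.0], [270.0, 106.0]] [[325.0, 128.1], [324.2, 302.8]]
bar 1.34 [[179.0, 160.0], [266.0, 104.0]] [[332.8, 128.2], [330.9, 303.6]]
```

View pics/w24.png

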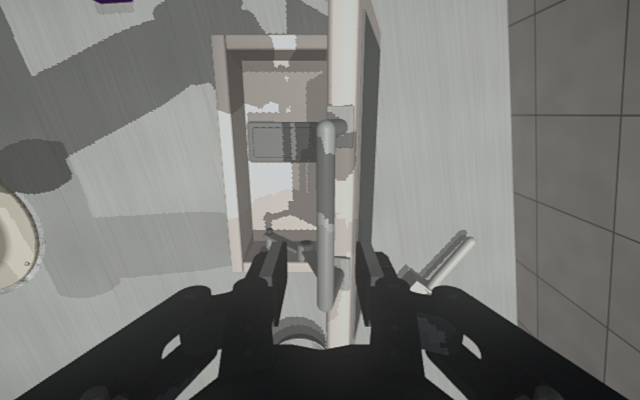

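View pics/s24.png

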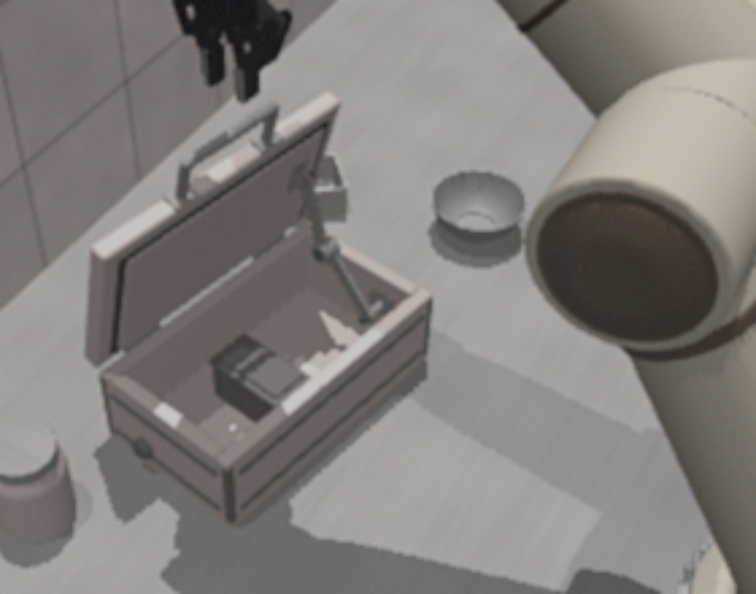

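>>> send_rows([
  [0.6, 2, 0, -20, 0],
  [0.6, 2, 0, -35, 0],
  [0.6, 2, 0, -48, 0],
  [0.6, 2, 0, -57, 0],
  [0.8, 2, 0, -58, 0],
  [1, 2, 0, -58, 0],
  [1, 2, 0, -58, 0],
  [1, 2, 0, -58, 0],
  [1, 2, 0, -58, 0],
], squeeze=40)

```text
time: 37.08
ee_pos: [0.6537, 0.0064, 0.2918]
tcp_rot: [-180.0, -0.1, -11.4]
wrist_force: [-1.7, 0.1, 5.6]
opening: 0.0105
```

Run:
```python
from workcell import bot
from h import *
o=bot.get_obs();print(o["ee_pos"],w2b(o["ee_pos"]),o["wrist_force"])
# reported grasp at shut: (.4693,.0431,.0638) ; fit
def xz(q): return -(238*np.cos(q)-11*np.sin(q)),238*np.sin(q)+11*np.cos(q)
g0=w2b([.4693,.0431,0])[0]
for q in(1.3,1.31,1.32,1.33,1.34):print(q,g0+xz(q)[0]+238,xz(q)[1])
q0=1.32;x0,z0=xz(q0)
for q in np.r_[1.29,np.arange(1.25,-.01,-.05)]:
    x,z=xz(q);dx=x-x0;print(round(q,2),"%.0f %.1f %.0f"%(dx*np.cos(TH),dx*np.sin(TH),z-z0))
```

```text
[0.6537007  0.00636634 0.29181511] [ 45.81981385  -1.17828262 291.81510655] [-1.71624637  0.06368028  5.55285299]
1.3 42.730383591124536 232.2693352441624
1.31 45.05569148915191 232.78836884169007
1.32 47.386073372223365 233.28412379632323
1.33 49.721296204092596 233.75655053297956
1.34 52.06112646442239 234.20560180937906
1.29 -7 1.4 -2
1.25 -16 3.2 -4
1.2 -27 5.4 -7
1.15 -38 7.6 -12
1.1 -49 9.7 -16
1.05 -59 11.8 -21
1.0 -70 13.9 -27
0.95 -80 15.9 -33
0.9 -89 17.8 -40
0.85 -98 19.7 -47
0.8 -107 21.5 -55
0.75 -116 23.2 -63
0.7 -124 24.8 -72
0.65 -132 26.3 -80
0.6 -139 27.8 -90
0.55 -146 29.1 -100
0.5 -152 30.4 -110
0.45 -158 31.6 -120
0.4 -163 32.6 -130
0.35 -168 33.6 -141
0.3 -172 34.4 -152
0.25 -176 35.2 -164
0.2 -179 35.8 -175
0.15 -182 36.3 -187
0.1 -184 36.7 -199
0.05 -185 37.0 -210
-0.0 -186 37.1 -222
```

>>> send_rows([
  [1, -4, 1, -1, 0],
  [1, -8, 2, -2, 0],
  [1, -16, 3, -4, 0],
  [1, -27, 5, -7, 0],
  [1, -38, 7.5, -12, 0],
])

```text
time: 37.7
ee_pos: [0.6159, 0.0139, 0.2794]
tcp_rot: [-180.0, -0.1, -11.4]
wrist_force: [-0.2, -0.5, 5.9]
opening: 0.0101
```

Run:
```python
from workcell import bot
from h import *
s=bot.camera("side");cv2.imwrite("pics/s25.png",cv2.resize(s["pixels"][60:280,220:500,::-1],None,fx=2.7,fy=2.7))
```

```text
(no output)
```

View pics/s25.png

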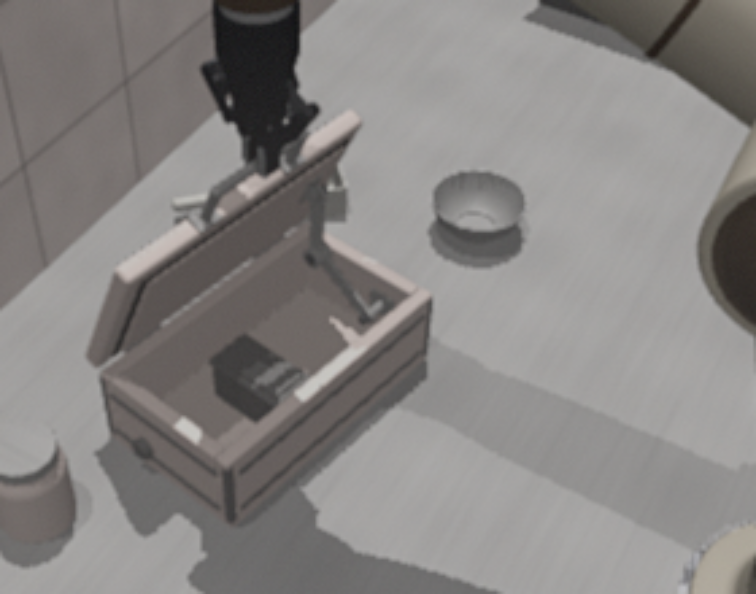

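The stay is folding freely and the forces are low. I'll keep lowering.

>>> send_rows([
  [1, -11, 2, -4, 0],
  [1, -21, 4, -9, 0],
  [1, -32, 6, -15, 0],
  [1, -42, 8, -21, 0],
  [1, -51, 10, -28, 0],
  [1, -60, 12, -35, 0],
  [1, -69, 14, -43, 0],
  [1, -78, 15.5, -51, 0],
  [1, -86, 17, -60, 0],
  [1, -94, 18.5, -68, 0],
])

```text
time: 39.0
ee_pos: [0.5224, 0.0325, 0.2106]
tcp_rot: [-180.0, -0.1, -11.4]
wrist_force: [7.3, -0.9, -5.2]
opening: 0.0102
```

>>> send_rows([
  [1, -6, 1.5, -10, 0],
  [1, -13, 3, -20, 0],
  [1, -19, 4, -30, 0],
  [1, -25, 5, -40, 0],
  [1, -30, 6, -50, 0],
  [1, -35, 7, -61, 0],
  [1, -39, 8, -72, 0],
  [1, -43, 9, -83, 0],
  [1, -45, 9.5, -91, 0],
  [1, -46, 9.5, -95, 0],
])

```text
time: 40.25
ee_pos: [0.4757, 0.0417, 0.1154]
tcp_rot: [180.0, -0.0, -11.4]
wrist_force: [4.1, -0.8, -1.5]
opening: 0.0101
```

>>> send_rows([
  [1, -2, 0.5, -8, 0],
  [1, -3, 0.5, -16, 0],
  [1, -4, 1, -23, 0],
  [1, -5, 1, -29, 0],
  [1, -5.5, 1, -34, 0],
  [1, -6, 1, -38, 0],
  [1, -6, 1, -40, 0],
  [1, -6, 1, -42, 0],
])

```text
time: 41.25
ee_pos: [0.4695, 0.043, 0.0739]
tcp_rot: [-180.0, 0.0, -11.4]
wrist_force: [1.5, -0.6, 0.6]
opening: 0.0098
```

>>> send_rows([
  [1, 0, 0, -1.5, 0],
  [1, 0, 0, -3, 0],
  [1, 0, 0, -3, 0],
])

```text
time: 41.62
ee_pos: [0.4693, 0.043, 0.071]
tcp_rot: [-180.0, 0.0, -11.4]
wrist_force: [-0.6, -0.8, 2.0]
opening: 0.0105
```

Run:
```python
from workcell import bot
from h import *
s=bot.camera("side");cv2.imwrite("pics/s26.png",cv2.resize(s["pixels"][100:260,230:430,::-1],None,fx=4,fy=3.7))
```

```text
(no output)
```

View pics/s26.png

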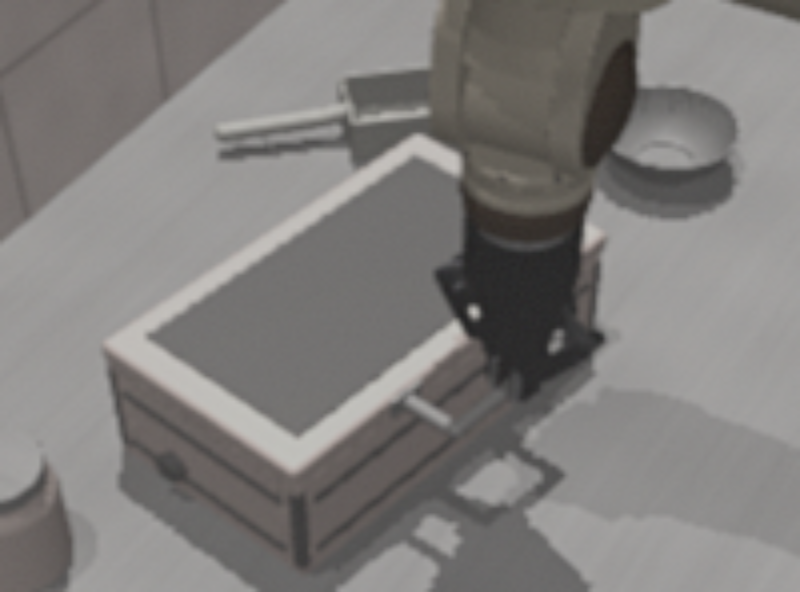

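Nearly shut. I'll press on in 1–2 mm steps until the force rises.

>>> send_rows([
  [1, 0, 0, -1, 0],
  [1, 0, 0, -2, 0],
  [1, 0, 0, -2, 0],
])

```text
time: 42.05
ee_pos: [0.4695, 0.043, 0.0709]
tcp_rot: [-180.0, -0.1, -11.4]
wrist_force: [-8.3, -0.1, 17.9]
opening: 0.0098
```

>>> send_rows([
  [1, 0, 0, -1, 0],
  [1, 0, 0, -2, 0],
  [1, 0, 0, -2, 0],
])

```text
time: 42.42
ee_pos: [0.4696, 0.043, 0.0707]
tcp_rot: [-179.9, -0.1, -11.4]
wrist_force: [-15.3, -0.5, 32.4]
opening: 0.01
```

>>> send_rows([
  [1, 0, 0, 2, 0],
  [1, 0, 0, 3.5, 0],
  [0.7, 0, 0, 3.5, 0],
  [0.5, 0, 0, 3.5, 0],
  [0.5, 0, 0, 3.5, 0],
  [0.5, 0, 0, 10, 0],
  [0.5, 0, 0, 30, 0],
  [0.5, 0, 0, 65, 0],
  [0.5, -10, 0, 110, 0],
  [0.5, -50, 0, 150, 0],
])

```text
time: 43.68
ee_pos: [0.4198, 0.0428, 0.2182]
tcp_rot: [180.0, 0.0, -11.4]
wrist_force: [0.7, -0.1, 0.1]
opening: 0.0426
```

>>> send_rows([
  [0.5, -30, -50, 0, 0],
  [0.5, -50, -100, 0, 0],
  [0.5, -70, -150, 0, 0],
  [0.5, -90, -200, 0, 0],
  [0.5, -100, -240, 0, 0],
  [0.5, -100, -260, 0, 0],
  [0.5, -100, -260, 0, 0],
])

```text
time: 44.55
ee_pos: [0.3193, -0.218, 0.217]
tcp_rot: [-180.0, 0.0, -11.5]
wrist_force: [-0.3, -0.0, 0.1]
opening: 0.043
```

Run:
```python
from workcell import bot
from h import *
print(bot.get_obs()["wrist_force"])
s=bot.camera("side");cv2.imwrite("pics/s27.png",cv2.resize(s["pixels"][90:350,190:440,::-1],None,fx=2.4,fy=2.3))
a=cv2.imread("pics/side0.png").astype(int);b=s["pixels"][:,:,::-1].astype(int)
t=bot.camera("top");cv2.imwrite("pics/t27.png",cv2.resize(t["pixels"][100:260,150:500,::-1],None,fx=2.28,fy=2.28))
for nm,c,f,reg in(("side",s,"side0",(slice(110,260),slice(200,420))),("top",t,"top0",(slice(95,245),slice(240,500)))):
    d=np.abs(c["pixels"][:,:,::-1].astype(int)-cv2.imread(f"pics/{f}.png")).max(2)[reg];print(nm,d.max(),(d>30).sum());m=(d>30).astype(np.uint8);cv2.imwrite(f"pics/d{nm}.png",cv2.resize(m*255,None,fx=2.5,fy=2.5))
```

```text
[-0.26410571 -0.04120434  0.05341043]
side 7 0
top 43 14
```

View pics/s27.png

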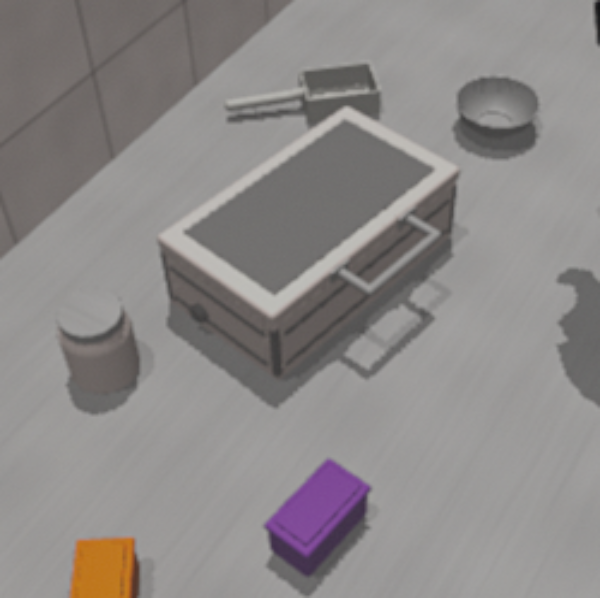

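View pics/dside.png

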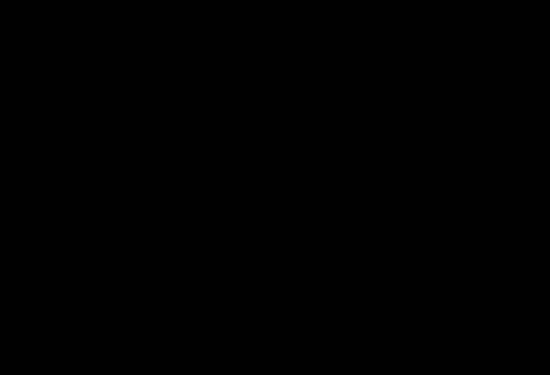

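View pics/t27.png

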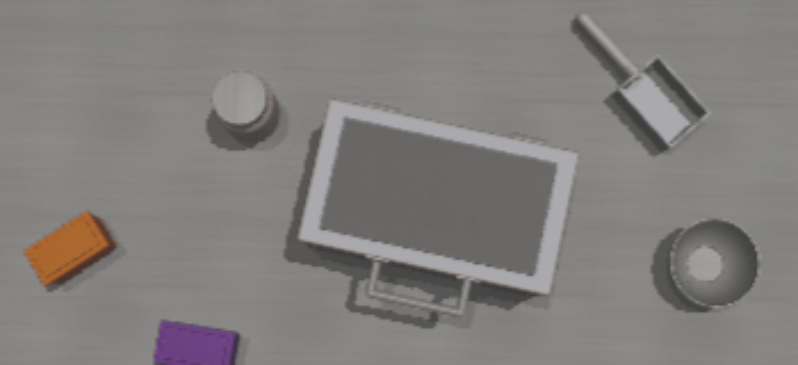

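The side view over the box, bowl, jar and scoop matches the first picture (largest difference 7 grey levels). The lid is therefore fully shut and the bystanders have not moved. Handing in.

Run:
```python
from workcell import bot
print(bot.job_done())
```

```text
the job is handed in; nothing more can be done
None
```

The tub is upright on the box's floor, the lid is fully shut again, and the job was handed in at about 44.6 s of the 72 s allowed.

**What I did**
- **Opening:** I raised the lid by its handle and pushed it to its stop. I then pinched the knee and drew it onto the locking stop; the camera put the knee within 1 px of the locked position.
- **Tub:** I set the grey tub down on first contact, upright and well clear of the stay. The orange and purple look-alikes were left alone.
- **Closing:** I pushed the knee back to about 0.2 rad short of straight with almost no force. Then I lowered the lid by the handle until it stopped on the rim.

**Last checks**
- **Box and bystanders:** the final side view of the box, bowl, jar and scoop differs from the first one by at most 7 grey levels. The top view shows only 14 stray pixels above 30 grey levels, which I did not look into further.
- **Robot:** it was clear of everything, with no wrist force.

**What disagreed**
- **Fingertip height:** the real fingertips were about 39 mm above the reported TCP, so my first two handle grips closed on nothing. I found the offset by touching the bar, with up to 45 N on the shut handle, and corrected for it from then on.
- **Final press:** shutting the lid ended with about 32 N down through the handle, after it had already stopped moving.
- **Lean at the knee:** the moves could not tilt the tool, so I took the knee with a vertical tool set about 13 mm to its front, not leaning 30 degrees.

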